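Load and pin brass fittings on the test block, then turn the supply on

TASK

Turn the isolator's handle fully off. Then seat every brass flanged fitting flange down, flat on the floor of a pocket of its own in the test block, and push a retaining pin from the rack down through each fitting into the block until the pin's head rests on the fitting. When all fittings are pinned, turn the handle fully on; leave the other things on the counter where they are.

Things in the scene. Friction and masses are not known exactly. Their poses are not given: they have to be found in the camera images.
- block: aluminium test block, 80 (its x) x 280 (its y) x 28 mm high, fixed to the table; origin under its centre. Four round pockets in a row along its y, 67 mm apart, open at the top.
- rack: wooden pin rack, 60 (its x) x 190 (its y) x 50 mm high, fixed; origin under its centre. Four through holes 12 mm square in a row along its y, 46 mm apart; each holds one pin, which hangs by its head on the rack's top.
- isolator: supply isolator: grey box 100 x 100 x 50 mm high, fixed, with a 22 mm copper pipe coming out of both sides along its y, 170 mm from end to end at 25 mm height; a turning handle on top. Origin under its centre; its x lies across the pipe.
- handle (a joint): angle of the isolator's handle: 0 = off (bar across the pipe, along the isolator's x), 1.57 = on (bar in line with the pipe, along its y). It turns clockwise, seen from above, from off to on, with a firm stop at each end; stiffness 0.12 N m, and it stays where it is left.
- handle_grip (a point): point on the handle's axis at the height to grip, 87 mm above the table. Its x axis lies along the handle's bar and turns with it. The red bar is 68 mm long, 14 mm wide and 32 mm tall (from 62 to 94 mm above the table; the disc below it is 72 mm wide). It starts on or partly on.
- pocket0 (a point): centre of the floor of pocket 1 of the test block, 20 mm above the table: pocket 47 mm wide, 8 mm deep; a 14 mm hole goes on down through the floor to the table.
- pocket1 (a point): centre of the floor of pocket 2 of the test block, 20 mm above the table: pocket 47 mm wide, 8 mm deep; a 14 mm hole goes on down through the floor to the table.
- pocket2 (a point): centre of the floor of pocket 3 of the test block, 20 mm above the table: pocket 47 mm wide, 8 mm deep; a 14 mm hole goes on down through the floor to the table.
- pocket3 (a point): centre of the floor of pocket 4 of the test block, 20 mm above the table: pocket 47 mm wide, 8 mm deep; a 14 mm hole goes on down through the floor to the table.
- fitting0: brass flanged fitting (3 or 4 of them are there): a flange 44 mm wide and 6 mm thick at the bottom, a round body 28 mm wide above it, 30 mm high in all, with a 13 mm bore right through along its z. Stands loose on the table on its flange, about 0.17 kg. Origin: centre of the flange's underside, z up through the body.
- fitting1: brass flanged fitting (3 or 4 of them are there): a flange 44 mm wide and 6 mm thick at the bottom, a round body 28 mm wide above it, 30 mm high in all, with a 13 mm bore right through along its z. Stands loose on the table on its flange, about 0.17 kg. Origin: centre of the flange's underside, z up through the body.
- fitting2: brass flanged fitting (3 or 4 of them are there): a flange 44 mm wide and 6 mm thick at the bottom, a round body 28 mm wide above it, 30 mm high in all, with a 13 mm bore right through along its z. Stands loose on the table on its flange, about 0.17 kg. Origin: centre of the flange's underside, z up through the body.
- fitting3: brass flanged fitting (3 or 4 of them are there): a flange 44 mm wide and 6 mm thick at the bottom, a round body 28 mm wide above it, 30 mm high in all, with a 13 mm bore right through along its z. Stands loose on the table on its flange, about 0.17 kg. Origin: centre of the flange's underside, z up through the body.
- pin0: steel retaining pin standing in the rack: shank 10 mm wide and 44 mm long, its foot tapered to 6 mm over the last 4 mm, and a dark cylindrical head 18 mm wide and 28 mm tall on top. 0.09 kg. Origin: centre of the foot; z up to the head. Fully home in a seated fitting, the foot is 14 mm below the fitting's underside and the head rests on the fitting's top. Any pin fits any fitting.
- pin1: steel retaining pin standing in the rack: shank 10 mm wide and 44 mm long, its foot tapered to 6 mm over the last 4 mm, and a dark cylindrical head 18 mm wide and 28 mm tall on top. 0.09 kg. Origin: centre of the foot; z up to the head. Fully home in a seated fitting, the foot is 14 mm below the fitting's underside and the head rests on the fitting's top. Any pin fits any fitting.
- pin2: steel retaining pin standing in the rack: shank 10 mm wide and 44 mm long, its foot tapered to 6 mm over the last 4 mm, and a dark cylindrical head 18 mm wide and 28 mm tall on top. 0.09 kg. Origin: centre of the foot; z up to the head. Fully home in a seated fitting, the foot is 14 mm below the fitting's underside and the head rests on the fitting's top. Any pin fits any fitting.
- pin3: steel retaining pin standing in the rack: shank 10 mm wide and 44 mm long, its foot tapered to 6 mm over the last 4 mm, and a dark cylindrical head 18 mm wide and 28 mm tall on top. 0.09 kg. Origin: centre of the foot; z up to the head. Fully home in a seated fitting, the foot is 14 mm below the fitting's underside and the head rests on the fitting's top. Any pin fits any fitting.
- elbow: bystander, leave alone: brass elbow lying down, two arms 34 mm long and 26 mm wide along its x and y, 26 mm high; origin under its corner.
- nipple: bystander, leave alone: short brass nipple standing up, 34 mm high, 32 mm wide at its collar; origin under its centre.
- tape: bystander, leave alone: white roll of thread tape lying flat, 68 mm wide, 18 mm high; origin under its centre.
- sealant: bystander, leave alone: white jar, 60 mm wide, 85 mm high; origin under its centre.
- wrench: bystander, leave alone: steel wrench lying flat, 180 mm long; origin under its centre.
- tin: bystander, leave alone: green tin, 76 mm wide, 90 mm high; origin under its centre.
- carton: bystander, leave alone: cardboard box 100 x 70 x 50 mm high; origin under its centre.
Not all that is in view belongs to the job. What is shaped like the fitting1 but pink or red is not meant.

How it is judged (in metres and radians):
On the way, in this order (a step that is already met when the one before it is completed fails the run):
1. the isolator's handle is off (value of joint handle below 0.12 rad), for 0.2 s.
2. every fitting is seated in a pocket and has a pin through it, with the handle still off (angle between each of fitting0, fitting1, fitting2, fitting3's own z axis and vertical below 0.06 rad and linear speed of each of fitting0, fitting1, fitting2, fitting3 below 0.02 m/s and ((horizontal distance between fitting0 and pocket0 below 0.004 m and z of fitting0 in the frame of pocket0 below 0.003 m) or (horizontal distance between fitting0 and pocket1 below 0.004 m and z of fitting0 in the frame of pocket1 below 0.003 m) or (horizontal distance between fitting0 and pocket2 below 0.004 m and z of fitting0 in the frame of pocket2 below 0.003 m) or (horizontal distance between fitting0 and pocket3 below 0.004 m and z of fitting0 in the frame of pocket3 below 0.003 m)) and ((horizontal distance between pin0 and fitting0 below 0.005 m and z of pin0 in the frame of fitting0 below -0.011 m and angle between pin0's own z axis and vertical below 0.12 rad) or (horizontal distance between pin1 and fitting0 below 0.005 m and z of pin1 in the frame of fitting0 below -0.011 m and angle between pin1's own z axis and vertical below 0.12 rad) or (horizontal distance between pin2 and fitting0 below 0.005 m and z of pin2 in the frame of fitting0 below -0.011 m and angle between pin2's own z axis and vertical below 0.12 rad) or (horizontal distance between pin3 and fitting0 below 0.005 m and z of pin3 in the frame of fitting0 below -0.011 m and angle between pin3's own z axis and vertical below 0.12 rad)) and ((horizontal distance between fitting1 and pocket0 below 0.004 m and z of fitting1 in the frame of pocket0 below 0.003 m) or (horizontal distance between fitting1 and pocket1 below 0.004 m and z of fitting1 in the frame of pocket1 below 0.003 m) or (horizontal distance between fitting1 and pocket2 below 0.004 m and z of fitting1 in the frame of pocket2 below 0.003 m) or (horizontal distance between fitting1 and pocket3 below 0.004 m and z of fitting1 in the frame of pocket3 below 0.003 m)) and ((horizontal distance between pin0 and fitting1 below 0.005 m and z of pin0 in the frame of fitting1 below -0.011 m and angle between pin0's own z axis and vertical below 0.12 rad) or (horizontal distance between pin1 and fitting1 below 0.005 m and z of pin1 in the frame of fitting1 below -0.011 m and angle between pin1's own z axis and vertical below 0.12 rad) or (horizontal distance between pin2 and fitting1 below 0.005 m and z of pin2 in the frame of fitting1 below -0.011 m and angle between pin2's own z axis and vertical below 0.12 rad) or (horizontal distance between pin3 and fitting1 below 0.005 m and z of pin3 in the frame of fitting1 below -0.011 m and angle between pin3's own z axis and vertical below 0.12 rad)) and ((horizontal distance between fitting2 and pocket0 below 0.004 m and z of fitting2 in the frame of pocket0 below 0.003 m) or (horizontal distance between fitting2 and pocket1 below 0.004 m and z of fitting2 in the frame of pocket1 below 0.003 m) or (horizontal distance between fitting2 and pocket2 below 0.004 m and z of fitting2 in the frame of pocket2 below 0.003 m) or (horizontal distance between fitting2 and pocket3 below 0.004 m and z of fitting2 in the frame of pocket3 below 0.003 m)) and ((horizontal distance between pin0 and fitting2 below 0.005 m and z of pin0 in the frame of fitting2 below -0.011 m and angle between pin0's own z axis and vertical below 0.12 rad) or (horizontal distance between pin1 and fitting2 below 0.005 m and z of pin1 in the frame of fitting2 below -0.011 m and angle between pin1's own z axis and vertical below 0.12 rad) or (horizontal distance between pin2 and fitting2 below 0.005 m and z of pin2 in the frame of fitting2 below -0.011 m and angle between pin2's own z axis and vertical below 0.12 rad) or (horizontal distance between pin3 and fitting2 below 0.005 m and z of pin3 in the frame of fitting2 below -0.011 m and angle between pin3's own z axis and vertical below 0.12 rad)) and ((horizontal distance between fitting3 and pocket0 below 0.004 m and z of fitting3 in the frame of pocket0 below 0.003 m) or (horizontal distance between fitting3 and pocket1 below 0.004 m and z of fitting3 in the frame of pocket1 below 0.003 m) or (horizontal distance between fitting3 and pocket2 below 0.004 m and z of fitting3 in the frame of pocket2 below 0.003 m) or (horizontal distance between fitting3 and pocket3 below 0.004 m and z of fitting3 in the frame of pocket3 below 0.003 m)) and ((horizontal distance between pin0 and fitting3 below 0.005 m and z of pin0 in the frame of fitting3 below -0.011 m and angle between pin0's own z axis and vertical below 0.12 rad) or (horizontal distance between pin1 and fitting3 below 0.005 m and z of pin1 in the frame of fitting3 below -0.011 m and angle between pin1's own z axis and vertical below 0.12 rad) or (horizontal distance between pin2 and fitting3 below 0.005 m and z of pin2 in the frame of fitting3 below -0.011 m and angle between pin2's own z axis and vertical below 0.12 rad) or (horizontal distance between pin3 and fitting3 below 0.005 m and z of pin3 in the frame of fitting3 below -0.011 m and angle between pin3's own z axis and vertical below 0.12 rad)) and value of joint handle below 0.15 rad), for 0.2 s.
At the end, for the whole second after the job is handed in: every fitting present stands flange down in a pocket (within 4 mm of its centre, 3 mm of its floor, 0.06 rad of upright, at rest), each with a pin through it (within 5 mm of its axis and 0.12 rad of upright, foot at least 11 mm below its underside), and the handle is on (above 1.42 rad) (angle between each of fitting0, fitting1, fitting2, fitting3's own z axis and vertical below 0.06 rad and linear speed of each of fitting0, fitting1, fitting2, fitting3 below 0.02 m/s and ((horizontal distance between fitting0 and pocket0 below 0.004 m and z of fitting0 in the frame of pocket0 below 0.003 m) or (horizontal distance between fitting0 and pocket1 below 0.004 m and z of fitting0 in the frame of pocket1 below 0.003 m) or (horizontal distance between fitting0 and pocket2 below 0.004 m and z of fitting0 in the frame of pocket2 below 0.003 m) or (horizontal distance between fitting0 and pocket3 below 0.004 m and z of fitting0 in the frame of pocket3 below 0.003 m)) and ((horizontal distance between pin0 and fitting0 below 0.005 m and z of pin0 in the frame of fitting0 below -0.011 m and angle between pin0's own z axis and vertical below 0.12 rad) or (horizontal distance between pin1 and fitting0 below 0.005 m and z of pin1 in the frame of fitting0 below -0.011 m and angle between pin1's own z axis and vertical below 0.12 rad) or (horizontal distance between pin2 and fitting0 below 0.005 m and z of pin2 in the frame of fitting0 below -0.011 m and angle between pin2's own z axis and vertical below 0.12 rad) or (horizontal distance between pin3 and fitting0 below 0.005 m and z of pin3 in the frame of fitting0 below -0.011 m and angle between pin3's own z axis and vertical below 0.12 rad)) and ((horizontal distance between fitting1 and pocket0 below 0.004 m and z of fitting1 in the frame of pocket0 below 0.003 m) or (horizontal distance between fitting1 and pocket1 below 0.004 m and z of fitting1 in the frame of pocket1 below 0.003 m) or (horizontal distance between fitting1 and pocket2 below 0.004 m and z of fitting1 in the frame of pocket2 below 0.003 m) or (horizontal distance between fitting1 and pocket3 below 0.004 m and z of fitting1 in the frame of pocket3 below 0.003 m)) and ((horizontal distance between pin0 and fitting1 below 0.005 m and z of pin0 in the frame of fitting1 below -0.011 m and angle between pin0's own z axis and vertical below 0.12 rad) or (horizontal distance between pin1 and fitting1 below 0.005 m and z of pin1 in the frame of fitting1 below -0.011 m and angle between pin1's own z axis and vertical below 0.12 rad) or (horizontal distance between pin2 and fitting1 below 0.005 m and z of pin2 in the frame of fitting1 below -0.011 m and angle between pin2's own z axis and vertical below 0.12 rad) or (horizontal distance between pin3 and fitting1 below 0.005 m and z of pin3 in the frame of fitting1 below -0.011 m and angle between pin3's own z axis and vertical below 0.12 rad)) and ((horizontal distance between fitting2 and pocket0 below 0.004 m and z of fitting2 in the frame of pocket0 below 0.003 m) or (horizontal distance between fitting2 and pocket1 below 0.004 m and z of fitting2 in the frame of pocket1 below 0.003 m) or (horizontal distance between fitting2 and pocket2 below 0.004 m and z of fitting2 in the frame of pocket2 below 0.003 m) or (horizontal distance between fitting2 and pocket3 below 0.004 m and z of fitting2 in the frame of pocket3 below 0.003 m)) and ((horizontal distance between pin0 and fitting2 below 0.005 m and z of pin0 in the frame of fitting2 below -0.011 m and angle between pin0's own z axis and vertical below 0.12 rad) or (horizontal distance between pin1 and fitting2 below 0.005 m and z of pin1 in the frame of fitting2 below -0.011 m and angle between pin1's own z axis and vertical below 0.12 rad) or (horizontal distance between pin2 and fitting2 below 0.005 m and z of pin2 in the frame of fitting2 below -0.011 m and angle between pin2's own z axis and vertical below 0.12 rad) or (horizontal distance between pin3 and fitting2 below 0.005 m and z of pin3 in the frame of fitting2 below -0.011 m and angle between pin3's own z axis and vertical below 0.12 rad)) and ((horizontal distance between fitting3 and pocket0 below 0.004 m and z of fitting3 in the frame of pocket0 below 0.003 m) or (horizontal distance between fitting3 and pocket1 below 0.004 m and z of fitting3 in the frame of pocket1 below 0.003 m) or (horizontal distance between fitting3 and pocket2 below 0.004 m and z of fitting3 in the frame of pocket2 below 0.003 m) or (horizontal distance between fitting3 and pocket3 below 0.004 m and z of fitting3 in the frame of pocket3 below 0.003 m)) and ((horizontal distance between pin0 and fitting3 below 0.005 m and z of pin0 in the frame of fitting3 below -0.011 m and angle between pin0's own z axis and vertical below 0.12 rad) or (horizontal distance between pin1 and fitting3 below 0.005 m and z of pin1 in the frame of fitting3 below -0.011 m and angle between pin1's own z axis and vertical below 0.12 rad) or (horizontal distance between pin2 and fitting3 below 0.005 m and z of pin2 in the frame of fitting3 below -0.011 m and angle between pin2's own z axis and vertical below 0.12 rad) or (horizontal distance between pin3 and fitting3 below 0.005 m and z of pin3 in the frame of fitting3 below -0.011 m and angle between pin3's own z axis and vertical below 0.12 rad)) and value of joint handle above 1.42 rad); the robot touches nothing.
It fails at once if a bystander is shoved more than 4 cm (distance of any of elbow, nipple, tape, sealant, wrench, tin, carton from where it was at the start of the episode above 0.04 m).
Of fitting0, fitting1, fitting2, fitting3 only 3 to 4 are there at a start; the rules pass over those that are not, and their reading is None.
At some moment in a run one of fitting0, fitting1, fitting2, fitting3 may be knocked a few centimetres aside while the robot is not near it.
It also fails if it takes over 210 s, if anything falls off the work surface, if the arm or the gripper's body presses on something with over 40 N, if the wrist force passes 120 N, or if a joint passes its speed limit or range.

ROBOT

A 6-joint arm with a two-finger parallel gripper is mounted at the origin on the work surface. World frame = base frame: x ahead of the robot, y to its left, z up, the work surface at z = 0. Lengths are in m, angles in degrees, forces in N, time in s.
With the tool pointing down it reaches from about 0.3 to 0.75 m from the base axis. Payload 8.5 kg.
Tool frame: the origin (TCP) lies midway between the tips of the shut fingers; the grasp point (between the pads) lies 19 mm behind it; z points along the fingers, y is the line along which they close (so a half turn about z gives the same grasp; the last joint's range is limited). The gripper opens to 85 mm and grips with 20 to 120 N. Pads are 22 mm wide; open, the fingers measure 114 mm over their backs; the gripper's body (76 mm by 85 mm) begins 54 mm behind the grasp point. The pads swing forward as they close: fully open they stand 13 mm farther back than shut.
Start: joints at [-77.825, 21.807, 74.336, -0, 83.858, -12.336], TCP at [0.228, -0.5, 0.231] pointing down, gripper open.
Joint ranges: [-178.18, 178.18], [-50.72, 133.34], [12.68, 142.11], [-81.47, 261.47], [9.98, 163.14], [-165.26, 165.26]. Speed limits (degrees/s): [136.94, 136.94, 180, 180, 180, 180].

INTERFACE

Orientations are given as a 3x3 rotation matrix whose columns are the frame's x, y, z axes.
In Python, from rig import observe, optics, order, spotter gives the robot as it stands.
- The arm moves only by the tool move_arm, never from a script. Its argument "series" is text: rows parted by semicolons, each of 5 numbers parted by spaces: the shift along the tool's x, y, z in cm, then the turn about the tool's z in degrees, then the opening, from -1 (shut) to 1 (fully open). A call has 1 to 8 rows; each row is the pose to reach, as a shift and turn from the pose commanded when the call began, along the tool's axes at that moment; what a row does not reach only later rows make up. A row lasts 1/8 s, in which the tool goes at most 62.5 mm and 10.7 degrees, less where a joint would pass 70% of its speed; a pose out of reach is approached as far as the arm can. A call with a gripper value outside its range is refused whole. The fingers move at their own pace and stop on an object; "force" is the grip in N (left out, the last holds). Time passes only in rows, so rows that repeat a pose let the fingers close. It gives the time, the measured TCP pose, the force, the opening and the grip force at its end, in the units of the state.
- observe(): the state, without advancing time (a new reading comes with each control period).
- optics.get_image(name): name is "scene" or "top" or "wrist"; returns a dict with "pixels" (480x640x3 uint8, blue, green, red), "camera_matrix" (3x3 intrinsics, pixels), "dist" ([k1, k2, p1, p2, k3] as OpenCV has them; the pictures are not rectified), "rvec" (rotation vector, rad) and "tvec" (3), from world to camera coordinates, as OpenCV has them. Camera axes: x right, y down, z forward; pixel columns grow to the right and rows downward; lengths in m; the calibration is good to about 2 mm. A picture is of the moment at which its call begins. There is no depth.
- order.close_job(): hands the job in; it is judged then, once.
Trained networks look in the newest picture that a camera, given by its name, has taken for a name from the list of things; names that differ only in an ending like _2 or _b are one class to them, and where a whole thing is asked for, a point or a joint stands for the part that bears it (a point fixed in the world has none). Each returns a list of dicts, best first, with "score" (0 to 1); they miss things now and then, are a little off and sometimes report something else, mostly with a low value. They report only what shows in the picture. A call takes as long as a camera call. They do not tell look-alikes from the thing itself.
- spotter.find_in(thing, camera): "point" ([x, y, z] in m, in world coordinates, good to about 4 mm: the middle of the surface that is visible of it).
- spotter.cut_out(thing, camera): "pixels" (480x640 bool, what is visible of it).
- spotter.mark_of(thing, camera): "point" ([x, y, z] in m, in world coordinates, good to about 4 mm: a listed point, or the origin of a listed thing).
The state is a dict: "time_s": time; "q": joint angles; "qvel": joint speeds; "joint_efforts": joint torques, N m; "position": TCP position; "tool_rot": TCP orientation; "ft_force": force on the tool from outside, world axes, zero at the start; "wrist_torque": the same for the moment, N m; "grip_width": finger opening in m; "gripper_force": force on a finger pad.
Only numpy, scipy, OpenCV 4.12 (cv2) and the standard library are available. Lean on these libraries where they do the work, as an engineer would, in place of code of your own. Each camera call takes 0.05 s, during which the arm holds its last target. There are 200 camera calls.

## Working session

There is one attempt and no reset: what is moved stays moved. The work goes in short steps, Python scripts to look and compute and a tool call to move; the robot and the scene stay as the last step left them, time stands still between calls to the robot, and variables do not carry over. Pictures are saved under pics/ and viewed, at most 14 in all, crops included, and the job is handed in when it is done.

Besides the shell and the picture viewer there is one more tool, called after ">>>" as a command line: name --argument value ..., lists and objects as JSON in quotes. move_arm: Moves the arm, as the interface text tells. Its arguments: {"type":"object","properties":{"series":{"type":"string"},"force":{"type":"number"}},"required":["series"]}

```bash
mkdir -p pics; ls
cat > h.py <<'E'
from rig import observe, optics, order, spotter
import numpy as np, cv2
def img(n,save=None):
    d=optics.get_image(n)
    if save: cv2.imwrite('pics/'+save,d['pixels'])
    return d
def proj(d,P): return cv2.projectPoints(np.float64(P).reshape(-1,1,3),d['rvec'],d['tvec'],d['camera_matrix'],np.array(d['dist']))[0].reshape(-1,2)
def ray(d,px):
    u=cv2.undistortPoints(np.float64(px).reshape(-1,1,2),d['camera_matrix'],np.array(d['dist'])).reshape(-1,2)
    R=cv2.Rodrigues(np.float64(d['rvec']))[0]; c=-R.T@np.float64(d['tvec']).ravel()
    return c,(R.T@np.c_[u,np.ones(len(u))].T).T
def atz(d,px,z):
    c,r=ray(d,px); return c+r*((z-c[2])/r[:,2])[:,None]
def tool(P,s=None):
    s=s or observe(); return 100*np.array(s['tool_rot']).T@(np.array(P)-np.array(s['position']))
E
python3 - <<'E'
from h import *
np.set_printoptions(precision=4,suppress=True)
for c in ('top','scene'): img(c,c+'0.png')
for c in ('top','scene'):
  for t in ['block','rack','isolator','handle_grip','pocket0','pocket1','pocket2','pocket3','fitting0','pin0','elbow','nipple','tape','sealant','wrench','tin','carton']:
    try:print(c,t,[(np.round(r['point'],3).tolist(),round(r['score'],2)) for r in spotter.mark_of(t,c)])
    except Exception as e: print(t,e)
s=observe();print(s['position'],s['tool_rot'],s['time_s'],s['grip_width'])
E
```

```text
pics
top block [([0.609, 0.011, -0.001], 0.74)]
top rack [([0.526, -0.364, -0.001], 0.62), ([0.577, 0.508, -0.0], 0.62), ([0.613, 0.011, -0.0], 0.46)]
top isolator [([0.437, -0.148, 0.001], 0.82)]
top handle_grip [([0.438, -0.143, 0.089], 0.59)]
top pocket0 [([0.606, 0.044, 0.023], 0.79), ([0.594, 0.114, 0.02], 0.79), ([0.623, -0.09, 0.02], 0.72), ([0.544, 0.181, -0.002], 0.67), ([0.526, -0.34, 0.008], 0.54)]
top pocket1 [([0.606, 0.044, 0.023], 0.79), ([0.594, 0.114, 0.02], 0.79), ([0.623, -0.09, 0.02], 0.72), ([0.544, 0.181, -0.002], 0.67), ([0.526, -0.34, 0.008], 0.54)]
top pocket2 [([0.606, 0.044, 0.023], 0.79), ([0.594, 0.114, 0.02], 0.79), ([0.623, -0.09, 0.02], 0.72), ([0.544, 0.181, -0.002], 0.67), ([0.526, -0.34, 0.008], 0.54)]
top pocket3 [([0.606, 0.044, 0.023], 0.79), ([0.594, 0.114, 0.02], 0.79), ([0.623, -0.09, 0.02], 0.72), ([0.544, 0.181, -0.002], 0.67), ([0.526, -0.34, 0.008], 0.54)]
top fitting0 [([0.564, 0.308, -0.004], 0.78), ([0.443, 0.098, 0.002], 0.77), ([0.488, 0.367, -0.004], 0.74), ([0.385, 0.023, 0.0], 0.59), ([0.295, 0.201, -0.001], 0.52), ([0.352, 0.13, -
[... 1586 characters left out ...]
[([0.519, -0.339, 0.007], 0.7), ([0.526, -0.298, -0.002], 0.49), ([0.526, -0.434, 0.005], 0.45), ([0.525, -0.384, 0.005], 0.41)]
scene elbow [([0.54, 0.178, -0.004], 0.6)]
scene nipple [([0.495, -0.014, 0.002], 0.66), ([0.564, 0.305, -0.0], 0.48)]
scene tape [([0.325, 0.301, 0.0], 0.89)]
scene sealant [([0.761, 0.226, -0.005], 0.92), ([0.497, -0.016, 0.003], 0.72)]
scene wrench [([0.784, -0.015, -0.002], 0.93), ([0.763, 0.229, -0.002], 0.39), ([0.739, -0.209, -0.001], 0.17)]
scene tin [([0.743, -0.204, -0.003], 0.93)]
scene carton [([0.571, 0.503, 0.004], 0.75)]
[ 0.2282 -0.5004  0.2313] [[ 0.9099  0.4149 -0.    ]
 [ 0.4149 -0.9099  0.    ]
 [-0.     -0.     -1.    ]] 1.8 0.08557666553806782
```

View pics/top0.png

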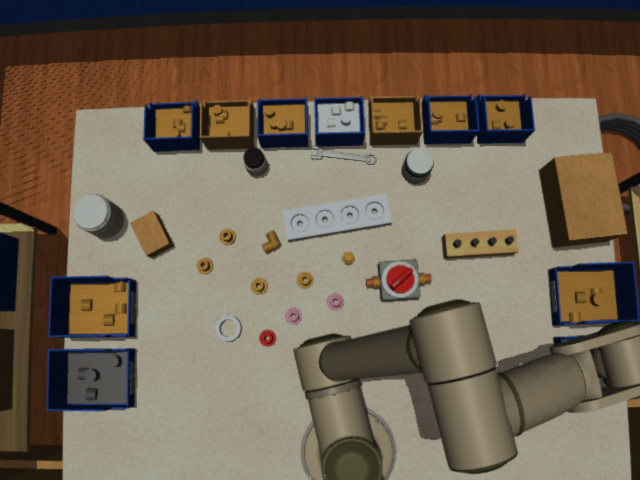

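View pics/scene0.png

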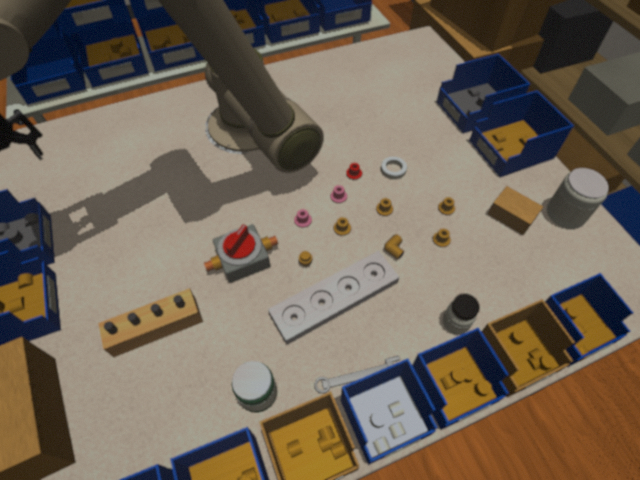

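Top view: brass fittings at (227,237), (205,265), (259,286) and (305,280). Look-alikes are pink at (336,301) and (294,316) and red at (268,338). The nipple is at (348,258), and the isolator at (400,280) has its red bar diagonal. The four brass ones match the description, so I'll confirm them in one crop.

Run:
```python
from h import *
np.set_printoptions(precision=4,suppress=True)
im=cv2.imread('pics/top0.png')[185:360,185:445]
cv2.imwrite('pics/crop1.png',cv2.resize(im,None,fx=3,fy=3,interpolation=cv2.INTER_CUBIC))
s=observe()
print('to above isolator',tool([0.437,-0.145,0.30],s))
w=img('wrist'); R=cv2.Rodrigues(np.float64(w['rvec']))[0]; c=-R.T@np.float64(w['tvec']).ravel()
print('cam in tool cm',tool(c,s),'cam z axis in tool',np.array(s['tool_rot']).T@R[2],'camx',np.array(s['tool_rot']).T@R[0],w['camera_matrix'],w['dist'])
```

```text
to above isolator [ 33.7467 -23.6749  -6.8682]
cam in tool cm [  7.4377   0.1242 -14.2581] cam z axis in tool [-0.2937 -0.0003  0.9559] camx [0.     1.     0.0003] [[353.0318   0.     323.8927]
 [  0.     353.0318 239.7214]
 [  0.       0.       1.    ]] [-0.063  0.     0.     0.     0.   ]
```

View pics/crop1.png

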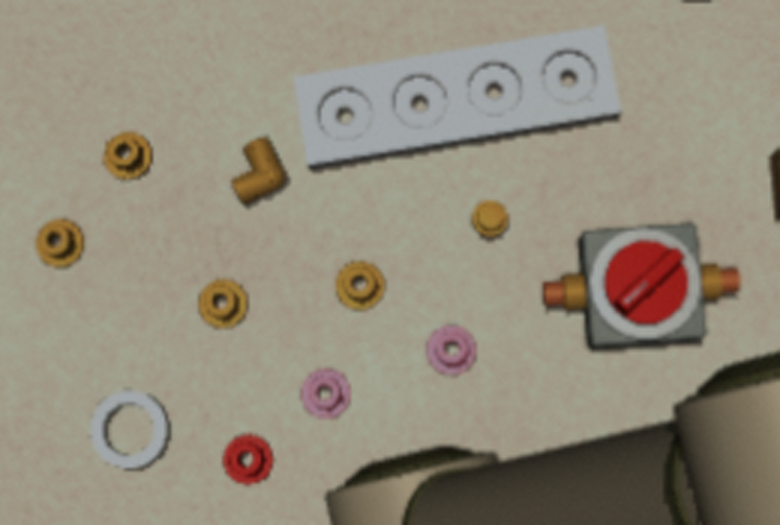

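The crop confirms it: the four gold-coloured ones are the fittings, the pink and red are look-alikes, and the bar is about half on (about -48° in the world). I'll move over the isolator.

>>> move_arm --series "4.8 -3.4 -1 10 1; 9.6 -6.8 -1 20 1; 14.4 -10.1 -1 30 1; 19.2 -13.5 -1 40 1; 24 -16.9 -1 50 1; 28.8 -20.3 -1 60 1; 33.7 -23.7 -1 70 1; 33.7 -23.7 -1 73 1" --force 60

```text
time_s: 2.85
position: [0.4373, -0.1427, 0.2415]
tool_rot: [[0.662, -0.75, 0.0], [-0.75, -0.662, 0.0], [0.0, -0.0, -1.0]]
ft_force: [-0.8, -1.5, 0.3]
grip_width: 0.0855
gripper_force: 0.0
```

>>> move_arm --series "0 0 0 0 1; 0 0 0 0 1"

```text
time_s: 3.1
position: [0.4362, -0.1455, 0.2413]
tool_rot: [[0.664, -0.748, -0.0], [-0.748, -0.664, -0.0], [0.0, 0.0, -1.0]]
ft_force: [-0.2, 0.1, 0.3]
grip_width: 0.0857
gripper_force: 0.0
```

Run:
```python
from h import *
np.set_printoptions(precision=4,suppress=True)
w=img('wrist','w1.png'); s=observe(); print(s['position'],np.degrees(np.arctan2(s['tool_rot'][1][0],s['tool_rot'][0][0])),s['ft_force'],s['q'])
for t in ('handle_grip','isolator'): print(t,spotter.mark_of(t,'wrist'))
hsv=cv2.cvtColor(w['pixels'],cv2.COLOR_BGR2HSV)
print(proj(w,[.437,-.145,.094]))
```

```text
[ 0.4362 -0.1458  0.2413] -48.469255448161995 [0.7913 0.4818 0.0462] [-33.2746  12.2593  86.6603  -0.0118  81.0795 105.1965]
handle_grip [{'point': [0.4346, -0.1453, 0.0856], 'score': 0.56}]
isolator [{'point': [0.4363, -0.1465, 0.0032], 'score': 0.57}]
[[321.7286 224.7217]]
```

View pics/w1.png

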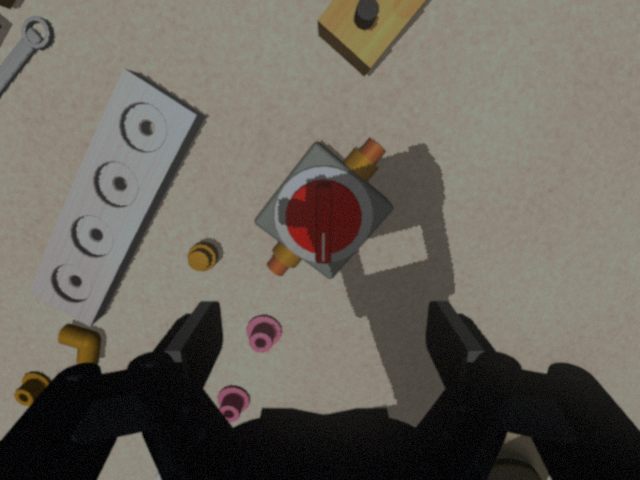

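Wrist view: bar centred near (323,221) and lined up with the tool's x, pipe ends at (372,150) and (279,264), and block holes at (148,128) to (76,281).

Run:
```python
from h import *
np.set_printoptions(precision=4,suppress=True)
w=img('wrist')
p=atz(w,[[372,148],[279,266]],.027); d=p[0]-p[1]; print(p,p.mean(0),'yaw of -y',np.degrees(np.arctan2(d[1],d[0])))
p=atz(w,[[319,142],[391,204],[332,277],[256,218]],.05); print('box',p.mean(0),[np.degrees(np.arctan2(*(p[(i+1)%4]-p[i])[1::-1])) for i in range(4)])
p=atz(w,[[324,181],[323,263]],.09); d=p[1]-p[0]; print('bar',p,p.mean(0),np.degrees(np.arctan2(d[1],d[0])))
p=atz(w,[[148,128],[119,184],[96,235],[76,281]],.02); print('pockets',p)
print(tool([.4355,-.146,.069]))
```

```text
[[ 0.4402 -0.2232  0.027 ]
 [ 0.4298 -0.0665  0.027 ]] [ 0.435  -0.1448  0.027 ] yaw of -y -86.21291426133767
box [ 0.4359 -0.1477  0.05  ] [np.float64(-178.39010581675464), np.float64(94.9161119439709), np.float64(1.652125594590688), np.float64(-89.26562456174646)]
bar [[ 0.4596 -0.1738  0.09  ]
 [ 0.4122 -0.1188  0.09  ]] [ 0.4359 -0.1463  0.09  ] 130.7826972859976
pockets [[ 0.6217 -0.0904  0.02  ]
 [ 0.6139 -0.0225  0.02  ]
 [ 0.6039  0.0432  0.02  ]
 [ 0.5939  0.1086  0.02  ]]
[-0.0218  0.0711 17.2312]
```

>>> move_arm --series "0 0.1 6 0.5 1; 0 0.1 12 0.5 1; 0 0.1 16 0.5 1; 0 0.1 17.2 0.5 1; 0 0.1 17.2 0.5 1; 0 0.1 17.2 0.5 -1; 0 0.1 17.2 0.5 -1; 0 0.1 17.2 0.5 -1" --force 60

```text
time_s: 4.3
position: [0.436, -0.1457, 0.07]
tool_rot: [[0.656, -0.755, 0.001], [-0.755, -0.656, -0.001], [0.001, -0.0, -1.0]]
ft_force: [0.5, 0.7, 0.1]
grip_width: 0.0322
gripper_force: 0.0
```

>>> move_arm --series "0 0 0 0 -1; 0 0 0 0 -1; 0 0 0 0 -1"

```text
time_s: 4.68
position: [0.4365, -0.1452, 0.0699]
tool_rot: [[0.656, -0.755, 0.002], [-0.755, -0.656, 0.0], [0.001, -0.002, -1.0]]
ft_force: [4.0, 4.9, 6.0]
grip_width: 0.0131
gripper_force: 59.3
```

>>> move_arm --series "0 0 0 -8 -1; 0 0 0 -16 -1; 0 0 0 -24 -1; 0 0 0 -32 -1; 0 0 0 -40 -1; 0 0 0 -46 -1; 0 0 0 -51 -1; 0 0 0 -53 -1"

```text
time_s: 5.68
position: [0.4373, -0.1435, 0.07]
tool_rot: [[0.998, 0.069, 0.004], [0.069, -0.998, 0.004], [0.005, -0.003, -1.0]]
ft_force: [9.6, 16.0, 5.9]
grip_width: 0.0127
gripper_force: 61.5
```

Run:
```python
from h import *
s=observe(); print(s['position'],np.degrees(np.arctan2(s['tool_rot'][1][0],s['tool_rot'][0][0])),s['ft_force'],s['wrist_torque'],s['gripper_force'])
```

```text
[ 0.43732725 -0.1435036   0.06995196] 3.977357569826436 [ 9.61092555 16.02476202  5.89625172] [ 2.65757641 -1.65297919 -0.99995498] 61.47635042667389
```

>>> move_arm --series "0 0 0 -2 -1; 0 0 0 -2 -1; 0 0 0 -2 1; 0 0 0 -2 1; 0 0 0 -2 1; 0 0 -4 -2 1; 0 0 -10 -2 1; 0 0 -14 -2 1"

```text
time_s: 6.68
position: [0.4358, -0.1459, 0.2118]
tool_rot: [[0.995, 0.105, 0.002], [0.105, -0.995, -0.001], [0.002, 0.002, -1.0]]
ft_force: [0.0, -1.1, -0.6]
grip_width: 0.0852
gripper_force: 0.0
```

```bash
cat >> h.py <<'E'
def gray(d): return cv2.GaussianBlur(cv2.cvtColor(d['pixels'],cv2.COLOR_BGR2GRAY),(3,3),0).astype(np.float32)
def circ(d,xy,z,rs,rng=.012,step=.0005,signed=0):
    """ring-gradient search for circle(s) radii rs=[(r,z)...] concentric"""
    g=gray(d); a=np.linspace(0,2*np.pi,72,endpoint=False); best=[]
    o=np.arange(-rng,rng+1e-9,step); C=np.array([(xy[0]+i,xy[1]+j) for i in o for j in o]); sc=np.zeros(len(C))
    for r,zz in rs:
        v=[]
        for q in (r-.001,r+.001):
            P=np.stack([C[:,None,0]+q*np.cos(a),C[:,None,1]+q*np.sin(a),np.full((len(C),72),zz)],-1)
            m=proj(d,P).astype(np.float32).reshape(len(C),72,2); v.append(cv2.remap(g,m[...,0].copy(),m[...,1].copy(),cv2.INTER_LINEAR))
        D=v[1]-v[0]; sc+=np.abs(np.clip(D,-25,25)).mean(1) if not signed else np.clip(signed*D,-25,25).mean(1)
    k=sc>=np.sort(sc)[-5]; return np.r_[C[k].mean(0),sc.max(),np.median(sc)]
def st():
    s=observe(); print('TCP',np.round(s['position'],4),'yaw',np.round(np.degrees(np.arctan2(s['tool_rot'][1][0],s['tool_rot'][0][0])),2),'t',s['time_s'],'w',round(s['grip_width'],4)); return s
E
python3 - <<'E'
from h import *
np.set_printoptions(precision=4,suppress=True)
w=img('wrist','w2.png'); t=img('top')
s=st()
for p in [(.565,.306),(.488,.367),(.43,.225),(.444,.098)]: print('fit',circ(t,p,0,[(.022,.006),(.014,.03)]))
for p in [(.444,.098)]: print('fit w',circ(w,p,0,[(.022,.006),(.014,.03)]))
for p in [(.594,.109),(.604,.043),(.614,-.0225),(.622,-.090)]: print('pock',circ(t,p,0,[(.0235,.028)]),circ(w,p,0,[(.0235,.028)]))
print('to fit',tool([.444,.098,.15]))
E
```

```text
TCP [ 0.437  -0.1466  0.2132] yaw 6.01 t 6.775 w 0.0851
fit [ 0.5611  0.3002 23.3003 13.9193]
fit [ 0.4854  0.3603 21.2042 13.489 ]
fit [ 0.4279  0.2172 18.2645 12.2935]
fit [ 0.4436  0.1002 16.8366 12.5292]
fit w [ 0.4451  0.0983 41.4081 17.0224]
pock [0.5976 0.1101 6.7727 3.3242] [0.593  0.1095 8.4132 3.9551]
pock [0.6072 0.0434 6.3067 3.033 ] [0.6027 0.0432 6.4893 2.2931]
pock [ 0.6167 -0.0231  6.7163  3.1083] [ 0.6119 -0.0233  5.6948  1.6195]
pock [ 0.6257 -0.0905  7.1034  3.4983] [ 0.6289 -0.0849  3.8539  1.3865]
to fit [  3.2181 -24.2832   6.2123]
```

View pics/w2.png

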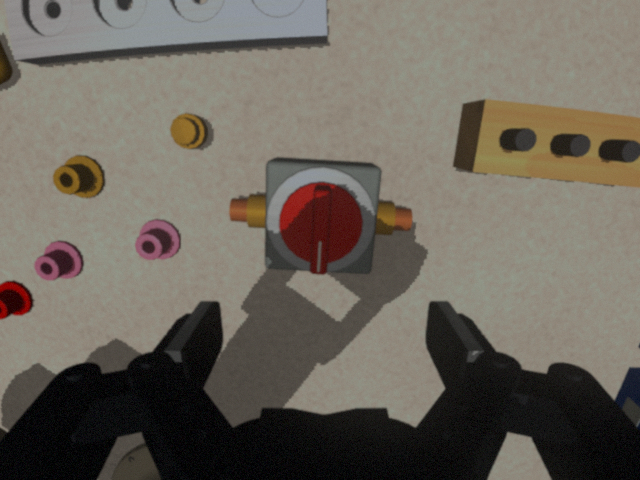

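The bar now lies across the pipe, along the box's x: off, pressed against its stop with about 1 N m. Next is the fitting at (78,176) in this view.

>>> move_arm --series "0.8 -6 0 0 1; 1.6 -12 0 0 1; 2.5 -18 2 0 1; 3.3 -24.3 5 0 1; 3.3 -24.3 8 0 1; 3.3 -24.3 8 0 1; 3.3 -24.3 8 0 1"

```text
time_s: 7.65
position: [0.4436, 0.0988, 0.13]
tool_rot: [[0.995, 0.104, 0.001], [0.104, -0.995, -0.0], [0.001, 0.0, -1.0]]
ft_force: [0.1, -0.6, -0.2]
grip_width: 0.0855
gripper_force: 0.0
```

Run:
```python
from h import *
np.set_printoptions(precision=4,suppress=True)
w=img('wrist','w3.png'); s=st()
for r in ([(.014,.03)],[(.022,.006)],[(.0065,.03)],[(.022,.006),(.014,.03),(.0065,.03)]): print(circ(w,(.445,.098),0,r))
for p in [(.43,.22),(.49,.364)]: print(circ(w,p,0,[(.022,.006),(.014,.03),(.0065,.03)]))
for p in [(.594,.109),(.604,.043),(.614,-.0225)]: print('pock',circ(w,p,0,[(.0235,.028)],signed=0))
```

```text
TCP [0.4438 0.0987 0.1303] yaw 5.94 t 7.7 w 0.0856
[ 0.453   0.1095 13.5291  5.5916]
[ 0.4459  0.1002 18.0295  5.1092]
[ 0.4529  0.1003 16.062   5.0817]
[ 0.4452  0.1001 41.2589 16.1571]
[ 0.4326  0.2197 69.2839 25.335 ]
[ 0.4891  0.3603 11.1111  4.2258]
pock [0.5932 0.1101 8.7699 1.7854]
pock [0.6027 0.044  8.9326 2.0804]
pock [ 0.6119 -0.0222  8.6756  2.9309]
```

View pics/w3.png

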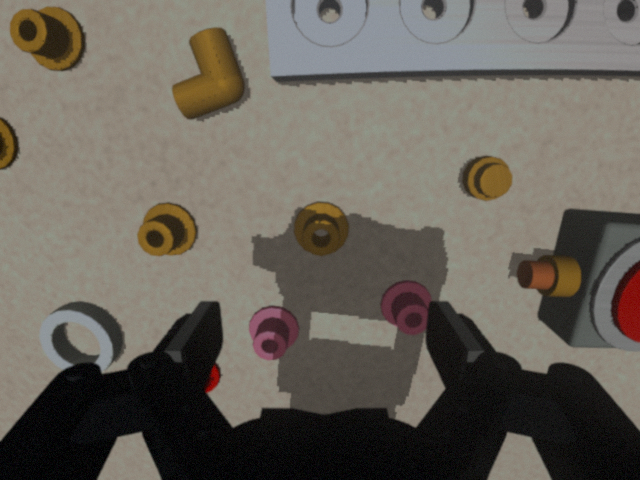

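>>> move_arm --series "0.15 -0.12 5 0 1; 0.15 -0.12 10 0 1; 0.15 -0.12 12.2 0 1; 0.15 -0.12 12.2 0 1; 0.15 -0.12 12.2 0 -1; 0.15 -0.12 12.2 0 -1; 0.15 -0.12 12.2 0 -1; 0.15 -0.12 12.2 0 -1" --force 40

```text
time_s: 8.7
position: [0.4448, 0.1008, 0.0082]
tool_rot: [[0.994, 0.105, 0.001], [0.105, -0.994, -0.0], [0.001, 0.0, -1.0]]
ft_force: [-1.5, -0.7, 8.5]
grip_width: 0.0262
gripper_force: 38.9
```

Run:
```python
from h import *
s=st(); print(s['gripper_force'],s['ft_force'])
```

```text
TCP [0.4448 0.1008 0.0082] yaw 6.03 t 8.7 w 0.0262
38.88185765594244 [-1.52900966 -0.68760848  8.51809809]
```

>>> move_arm --series "0 0 -5 0 -1; 0 0 -10 0 -1; 5 0.2 -11 0 -1; 10 0.4 -11 0 -1; 14.9 0.6 -11 0 -1; 14.9 0.6 -11 0 -1; 14.9 0.6 -11 0 -1"

```text
time_s: 9.57
position: [0.5924, 0.1106, 0.1169]
tool_rot: [[0.994, 0.105, -0.002], [0.105, -0.994, 0.0], [-0.002, -0.0, -1.0]]
ft_force: [0.7, 0.4, -1.5]
grip_width: 0.0263
gripper_force: 40.3
```

```bash
cat > held.py <<'E'
from h import *
import sys
np.set_printoptions(precision=4,suppress=True)
z0=float(sys.argv[1]); w=img('wrist',sys.argv[2]); s=st(); p=np.array(s['position']); b=p[2]-z0
print('force',s['gripper_force'])
for r in ([(.014,.03+b)],[(.0065,.03+b)],[(.022,.006+b)],[(.0065,.03+b),(.022,.006+b),(.014,.03+b)]): print('held-TCP',circ(w,p[:2],0,r,rng=.006)-np.r_[p[:2],0,0])
for q in [(.594,.110),(.603,.043),(.612,-.0225),(.6214,-.0885)]: print('pock',circ(w,q,0,[(.0235,.028)]),circ(w,q,0,[(.007,.02)],rng=.006))
E
python3 held.py .008 w4.png
```

```text
TCP [0.5922 0.1105 0.1172] yaw 6.02 t 9.625 w 0.026
force 40.34137576818466
held-TCP [ 0.0009 -0.0013 18.2641  8.5579]
held-TCP [ 0.0009 -0.0012 22.0706  6.1811]
held-TCP [ 0.0016 -0.0012 16.0245  8.6821]
held-TCP [ 0.0011 -0.0013 55.7966 23.0867]
pock [ 0.5964  0.1102 12.207   4.9011] [ 0.6     0.1105 14.8601  7.427 ]
pock [ 0.6042  0.0431 16.0186  4.6743] [ 0.6053  0.0446 18.4331  8.2548]
pock [ 0.6133 -0.023  17.8809  5.6065] [ 0.6134 -0.0233 25.      8.4599]
pock [ 0.6228 -0.089  16.68    6.7124] [ 0.6237 -0.0875 25.      8.1918]
```

View pics/w4.png

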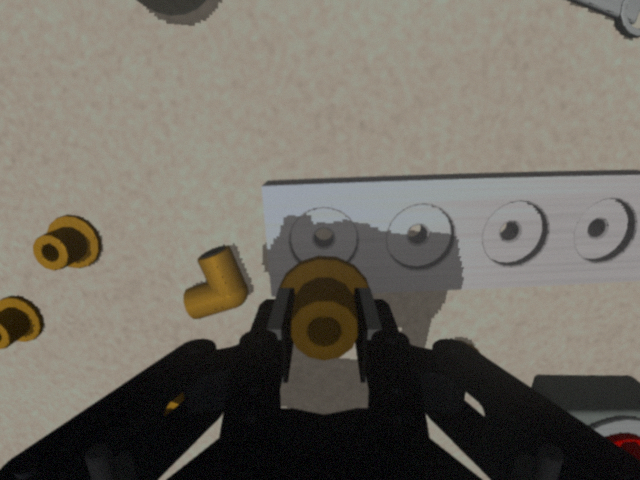

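>>> move_arm --series "0.15 0 3 0 -1; 0.15 0 6 0 -1; 0.15 0 6.9 0 -1; 0.15 0 6.9 0 -1"

```text
time_s: 10.12
position: [0.5945, 0.1106, 0.0488]
tool_rot: [[0.994, 0.105, -0.0], [0.105, -0.994, -0.0], [-0.0, -0.0, -1.0]]
ft_force: [-0.5, 0.6, -1.2]
grip_width: 0.0261
gripper_force: 40.3
```

```bash
python3 held.py .008 w5.png
```

```text
TCP [0.595  0.1107 0.0494] yaw 6.01 t 10.175 w 0.0262
force 40.33943194895983
held-TCP [-0.0004 -0.0013 17.9676  9.3186]
held-TCP [ 0.0006 -0.0012 22.4024  5.8555]
held-TCP [ 0.0008 -0.0011 16.0726  8.182 ]
held-TCP [ 0.0006 -0.0012 55.9434 23.8103]
pock [ 0.5883  0.1086 14.1389  5.7886] [0.5931 0.1131 9.7537 3.1023]
pock [ 0.6039  0.0438 17.7539  5.9087] [ 0.605   0.0445 19.7119  6.3004]
pock [ 0.6132 -0.0225 18.5776  6.2847] [ 0.6144 -0.0215 25.      7.9247]
pock [ 0.619  -0.0803  3.4722  0.    ] [ 0.6214 -0.0885  0.      0.    ]
```

View pics/w5.png

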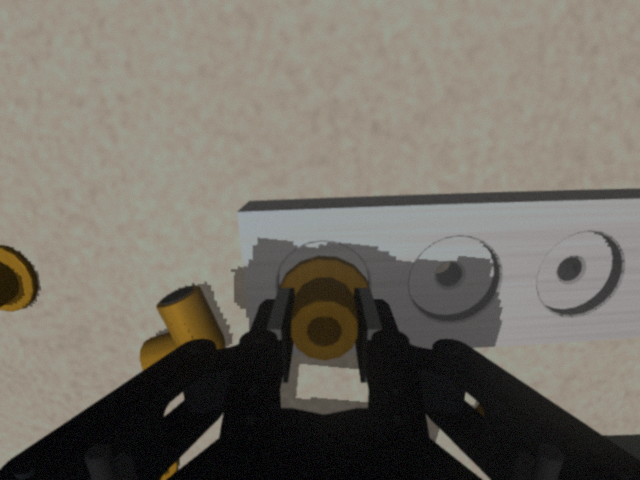

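>>> move_arm --series "-0.07 -0.07 0 0 -1; -0.07 -0.07 0.7 0 -1; -0.07 -0.07 1.1 0 -1; -0.07 -0.07 1.5 0 -1; -0.07 -0.07 1.9 0 -1; -0.07 -0.07 2.1 0 -1; -0.07 -0.07 2.1 0 -1"

```text
time_s: 11.05
position: [0.5939, 0.1112, 0.0282]
tool_rot: [[0.994, 0.105, 0.0], [0.105, -0.994, -0.0], [0.0, 0.0, -1.0]]
ft_force: [-3.9, -0.9, 7.3]
grip_width: 0.0265
gripper_force: 41.2
```

Run:
```python
from h import *
s=st(); print(s['ft_force'],s['wrist_torque'])
```

```text
TCP [0.5939 0.1112 0.0282] yaw 6.02 t 11.05 w 0.0265
[-3.93284481 -0.88779601  7.28849276] [-0.05341924  0.65207509 -0.0090369 ]
```

>>> move_arm --series "0 0 0 0 -0.06; 0 0 0 0 -0.06; 0 0 -4 0 -0.06; 0 0 -9 0 -0.06; -1 0 -10.2 0 0.5; -1 0 -10.2 0 0.5"

```text
time_s: 11.8
position: [0.5836, 0.1102, 0.1296]
tool_rot: [[0.995, 0.105, 0.001], [0.105, -0.995, 0.0], [0.001, 0.0, -1.0]]
ft_force: [-0.3, 0.8, -0.8]
grip_width: 0.0641
gripper_force: 0.0
```

Run:
```python
from h import *
np.set_printoptions(precision=4,suppress=True)
s=st()
w=img('wrist','w6.png')
for b in (.02,.028): 
  for r in ([(.014,.03+b),(.0065,.03+b)],[(.0065,.03+b)]): print(b,circ(w,(.594,.110),0,r,rng=.008))
for q in [(.594,.110),(.603,.043),(.612,-.0225),(.6214,-.0885)]: print('pock',circ(w,q,0,[(.0235,.028)]))
for q in [(.4326,.2197),(.488,.364),(.564,.304)]: print('fit',q,circ(w,q,0,[(.022,.006),(.014,.03),(.0065,.03)]))
t=img('top')
for p in [(.561,.300),(.4854,.3603),(.43,.219)]: print('fit top',circ(t,p,0,[(.022,.006),(.014,.03)]))
```

```text
TCP [0.5836 0.1102 0.1296] yaw 6.01 t 11.8 w 0.0641
0.02 [ 0.5937  0.1099 30.7131 17.0201]
0.02 [ 0.5941  0.1098 19.1507  6.5292]
0.028 [ 0.5958  0.1101 32.1363 14.335 ]
0.028 [ 0.5966  0.1102 19.6981  6.3059]
pock [ 0.594   0.1106 17.9049  5.9022]
pock [ 0.6053  0.0427 15.8039  4.7391]
pock [ 0.6132 -0.0229 17.6759  5.401 ]
pock [ 0.623  -0.0896 16.6902  6.0084]
fit (0.4326, 0.2197) [0.4207 0.2284 9.1349 6.1205]
fit (0.488, 0.364) [ 0.4893  0.3644 53.4766 22.9286]
fit (0.564, 0.304) [ 0.5665  0.304  66.2276 25.5503]
fit top [ 0.5611  0.3002 23.8747 15.2464]
fit top [ 0.4854  0.3603 21.8236 14.043 ]
fit top [ 0.4326  0.2243 14.6445  9.6198]
```

View pics/w6.png

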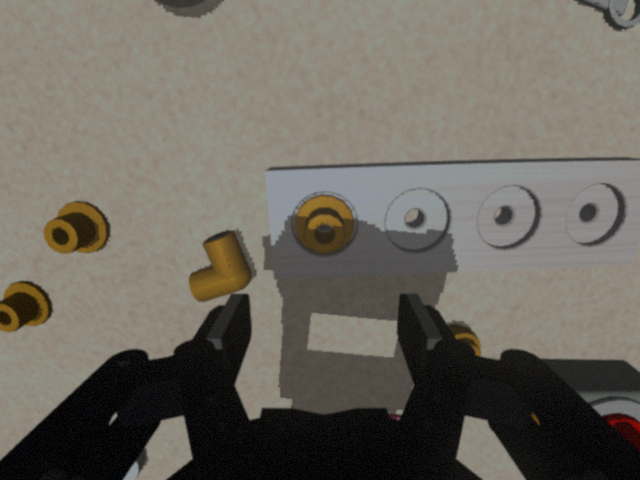

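Fitting 1 is seated, shown in its pocket at (325,222). Next is the second fitting, near (0.433, 0.22).

>>> move_arm --series "-4 -3.6 0 0 1; -8 -7.2 0 0 1; -12 -10.9 0 0 1; -13.9 -12.6 0 0 1; -13.9 -12.6 0 0 1; -13.9 -12.6 0 0 1"

```text
time_s: 12.65
position: [0.4334, 0.2206, 0.1287]
tool_rot: [[0.995, 0.104, -0.001], [0.104, -0.995, -0.0], [-0.001, 0.0, -1.0]]
ft_force: [0.8, -0.5, 0.8]
grip_width: 0.0849
gripper_force: 0.0
```

```bash
cat > fit.py <<'E'
from h import *
import sys
np.set_printoptions(precision=4,suppress=True)
s=st(); w=img('wrist','last.png'); q=(float(sys.argv[1]),float(sys.argv[2]))
for r in ([(.022,.006)],[(.022,.006),(.014,.03),(.0065,.03)]): m=circ(w,q,0,r,rng=.015); print(m)
print('net',[(np.round(r['point'],4),round(r['score'],2)) for r in spotter.mark_of('fitting0','wrist')])
print('descend',tool([m[0],m[1]+.001,.008],s))
E
python3 fit.py .4326 .2197
```

```text
TCP [0.4334 0.2206 0.1287] yaw 5.99 t 12.65 w 0.0849
[ 0.4327  0.2209 17.1273  4.946 ]
[ 0.4323  0.2206 42.0073 16.0677]
net [(array([0.5622, 0.3079, 0.0005]), 0.97), (array([ 0.2967,  0.2008, -0.0028]), 0.96), (array([ 0.3458,  0.1347, -0.0011]), 0.92), (array([0.4877, 0.3639, 0.0035]), 0.85), (array([ 0.4338,  0.2154, -0.0053]), 0.85), (array([0.3893, 0.0239, 0.0028]), 0.81), (array([ 0.4986, -0.0127,  0.0031]), 0.16)]
descend [-0.0891 -0.1158 12.0716]
```

>>> move_arm --series "-0.1 -0.1 5 0 1; -0.1 -0.1 10 0 1; -0.1 -0.1 12.1 0 1; -0.1 -0.1 12.1 0 1; -0.1 -0.1 12.1 0 -1; -0.1 -0.1 12.1 0 -1; -0.1 -0.1 12.1 0 -1; -0.1 -0.1 12.1 0 -1"

```text
time_s: 13.75
position: [0.4318, 0.222, 0.0092]
tool_rot: [[0.994, 0.105, 0.001], [0.105, -0.994, 0.0], [0.001, -0.0, -1.0]]
ft_force: [-1.3, -0.9, 6.6]
grip_width: 0.0266
gripper_force: 38.9
```

>>> move_arm --series "0 0 -5 0 -1; 0 0 -11 0 -1; 3 3.8 -11 0 -1; 6 7.6 -11 0 -1; 9 11.5 -11 0 -1; 12 15.3 -11 0 -1; 15.1 19.4 -11 0 -1; 15.1 19.4 -11 0 -1"

```text
time_s: 14.75
position: [0.6036, 0.042, 0.1179]
tool_rot: [[0.995, 0.101, 0.001], [0.101, -0.995, -0.0], [0.001, 0.0, -1.0]]
ft_force: [0.2, -0.2, -1.6]
grip_width: 0.0262
gripper_force: 40.1
```

```bash
python3 held.py .008 last.png; python3 -c "
from h import *
s=st();print(tool([.6034,.0449,.049],s))"
```

```text
TCP [0.6023 0.0436 0.1178] yaw 5.9 t 14.8 w 0.0269
force 40.097268149256706
held-TCP [ 0.0022 -0.0029 18.9519  8.9684]
held-TCP [ 0.0026 -0.0028 22.3431  6.8851]
held-TCP [ 0.0031 -0.0027 16.4649  8.92  ]
held-TCP [ 0.0026 -0.0027 56.6441 24.5932]
pock [ 0.594   0.1104 22.0804  8.3275] [ 0.5985  0.1071 14.5456  9.8757]
pock [ 0.6059  0.0434 11.8039  4.3111] [ 0.6042  0.0436 13.9748  7.4574]
pock [ 0.6144 -0.0228 14.4698  4.6563] [ 0.6137 -0.0219 18.66    8.8406]
pock [ 0.6235 -0.0897 17.9413  5.6716] [ 0.6231 -0.0898 24.747   8.5602]
TCP [0.6023 0.0436 0.1178] yaw 5.9 t 14.8 w 0.0269
[ 0.12883447 -0.11271359  6.88460384]
```

>>> move_arm --series "0.1 -0.1 3 0 -1; 0.1 -0.1 6 0 -1; 0.1 -0.1 6.9 0 -1; 0.1 -0.1 6.9 0 -1; 0.1 -0.1 6.9 0 -1"

```text
time_s: 15.42
position: [0.6034, 0.046, 0.0506]
tool_rot: [[0.994, 0.105, 0.002], [0.105, -0.994, -0.0], [0.002, 0.0, -1.0]]
ft_force: [0.0, 0.3, -2.0]
grip_width: 0.0267
gripper_force: 40.1
```

```bash
python3 held.py .008 last.png
```

```text
TCP [0.6034 0.0459 0.0506] yaw 6.02 t 15.475 w 0.0266
force 40.0998524017632
held-TCP [ 0.0001 -0.0013 20.0346  9.5877]
held-TCP [ 0.0012 -0.0011 22.3947  6.3022]
held-TCP [ 0.0016 -0.0012 16.2525  8.5559]
held-TCP [ 0.0012 -0.0011 57.7352 24.8065]
pock [ 0.5949  0.1097 20.9386  8.5711] [ 0.5982  0.1152 15.3584  7.4887]
pock [ 0.5968  0.0441 14.0816  6.0402] [ 0.5976  0.0422 10.084   3.2581]
pock [ 0.6145 -0.0217 17.4066  5.7209] [ 0.6144 -0.0218 21.4884  6.6765]
pock [ 0.6237 -0.0889 18.1883  6.3247] [ 0.6238 -0.0877 25.      7.8906]
```

>>> move_arm --series "-0.04 0.09 0 0 -1; -0.04 0.09 0.7 0 -1; -0.04 0.09 1.1 0 -1; -0.04 0.09 1.5 0 -1; -0.04 0.09 1.9 0 -1; -0.04 0.09 2.2 0 -1; -0.04 0.09 2.2 0 -1"

```text
time_s: 16.35
position: [0.6029, 0.0448, 0.0292]
tool_rot: [[0.994, 0.105, 0.002], [0.105, -0.994, -0.0], [0.002, 0.001, -1.0]]
ft_force: [-4.6, -0.5, 15.3]
grip_width: 0.0272
gripper_force: 41.6
```

>>> move_arm --series "0 0 0 0 -0.06; 0 0 0 0 -0.06; 0 0 -4 0 -0.06; 0 0 -9 0 -0.06; -1 0 -10 0 0.5; -1 0 -10 0 0.5; -1 0 -10 0 0.5"

```text
time_s: 17.23
position: [0.5921, 0.0439, 0.1258]
tool_rot: [[0.995, 0.105, -0.003], [0.105, -0.995, 0.0], [-0.003, -0.001, -1.0]]
ft_force: [-0.3, -0.5, 0.6]
grip_width: 0.0637
gripper_force: 0.0
```

```bash
cat > seat.py <<'E'
from h import *
np.set_printoptions(precision=4,suppress=True)
s=st(); w=img('wrist','last.png')
for q in [(.594,.110),(.603,.044),(.612,-.0225),(.6214,-.0885)]: print('pock',circ(w,q,0,[(.0235,.028)]),'seated20',circ(w,q,0,[(.014,.05),(.0065,.05)],rng=.008),'at28',circ(w,q,0,[(.014,.058),(.0065,.058)],rng=.008)[2])
for q in [(.488,.364),(.564,.304)]: print('fit',q,circ(w,q,0,[(.022,.006),(.014,.03),(.0065,.03)]))
E
python3 seat.py
```

```text
TCP [0.5921 0.0439 0.1258] yaw 6.01 t 17.225 w 0.0637
pock [ 0.5947  0.1106 23.0289  8.4897] seated20 [ 0.5945  0.11   45.8722 21.1572] at28 44.55013084411621
pock [ 0.6028  0.0441 17.5261  5.7633] seated20 [ 0.6028  0.0434 27.376  15.453 ] at28 29.400675773620605
pock [ 0.6149 -0.023  15.6331  5.0451] seated20 [ 0.6176 -0.016  26.141  17.4706] at28 25.492743492126465
pock [ 0.6232 -0.0895 17.6689  5.408 ] seated20 [ 0.6278 -0.0853 23.5369 17.9696] at28 23.32206153869629
fit (0.488, 0.364) [0.488 0.364 0.    0.   ]
fit (0.564, 0.304) [ 0.5674  0.2992 19.2391  7.407 ]
```

>>> move_arm --series "0 -5.3 0 0 1; 0 -10.6 0 0 1; 0 -15.9 0 0 1; 0 -21.2 0 0 1; 0 -26.2 0 0 1; 0 -26.2 0 0 1; 0 -26.2 0 0 1"

```text
time_s: 18.15
position: [0.5651, 0.304, 0.1263]
tool_rot: [[0.994, 0.105, -0.002], [0.105, -0.994, -0.001], [-0.002, 0.001, -1.0]]
ft_force: [0.8, 0.1, -0.5]
grip_width: 0.0852
gripper_force: 0.0
```

```bash
python3 fit.py .5655 .304
```

```text
TCP [0.5651 0.304  0.1263] yaw 6.02 t 18.15 w 0.0852
[ 0.5671  0.3052 18.2566  5.0455]
[ 0.5667  0.3051 44.0096 16.6891]
net [(array([0.5901, 0.1136, 0.0224]), 0.88), (array([0.4894, 0.3657, 0.0028]), 0.82), (array([0.5644, 0.3053, 0.0047]), 0.82)]
descend [ 0.202  -0.1955 11.8249]
```

>>> move_arm --series "0.25 -0.2 5 0 1; 0.25 -0.2 10 0 1; 0.25 -0.2 11.8 0 1; 0.25 -0.2 11.8 0 1; 0.25 -0.2 11.8 0 -1; 0.25 -0.2 11.8 0 -1; 0.25 -0.2 11.8 0 -1; 0.25 -0.2 11.8 0 -1"

```text
time_s: 19.25
position: [0.5678, 0.3068, 0.0104]
tool_rot: [[0.994, 0.105, 0.001], [0.105, -0.994, 0.0], [0.001, -0.0, -1.0]]
ft_force: [-1.0, -0.7, 5.8]
grip_width: 0.0262
gripper_force: 39.5
```

>>> move_arm --series "0 0 -5 0 -1; 0 0 -11 0 -1; 0.2 5.5 -11 0 -1; 0.4 11 -11 0 -1; 0.6 16.5 -11 0 -1; 0.8 22 -11 0 -1; 1 27.5 -11 0 -1; 1.1 33 -11 0 -1"

```text
time_s: 20.25
position: [0.6129, -0.0221, 0.1192]
tool_rot: [[0.994, 0.105, -0.0], [0.105, -0.994, 0.0], [-0.0, -0.0, -1.0]]
ft_force: [0.9, 0.4, -2.3]
grip_width: 0.0258
gripper_force: 40.3
```

>>> move_arm --series "0 0 0 0 -1; 0 0 0 0 -1; 0 0 3 0 -1; 0 0 5 0 -1; 0 0 5 0 -1"

```text
time_s: 20.88
position: [0.6121, -0.0187, 0.0681]
tool_rot: [[0.994, 0.107, -0.003], [0.107, -0.994, 0.001], [-0.003, -0.001, -1.0]]
ft_force: [1.1, 0.2, -1.6]
grip_width: 0.0259
gripper_force: 40.3
```

```bash
python3 held.py .008 last.png; python3 -c "
from h import *
s=st();print(tool([.6129,-.0214,.049],s))"
```

```text
TCP [ 0.6128 -0.0191  0.0694] yaw 6.1 t 20.925 w 0.0256
force 40.298144426196814
held-TCP [ 0.0011 -0.0018 17.3618  9.1908]
held-TCP [ 0.0003 -0.0009 22.9812  7.1191]
held-TCP [ 0.0002 -0.0011 16.0337  8.6883]
held-TCP [ 0.0002 -0.0009 55.1777 25.0827]
pock [ 0.595   0.1101 20.8513  8.6193] [ 0.5913  0.1052 10.9247  6.391 ]
pock [ 0.6047  0.0437 19.9457  7.9499] [ 0.608   0.0465 15.696   8.9561]
pock [ 0.6151 -0.0225 11.7364  4.9089] [ 0.6111 -0.0191 11.511   4.9364]
pock [ 0.6235 -0.0883 16.327   5.2888] [ 0.6241 -0.0882 20.4579  8.2425]
TCP [ 0.6128 -0.0191  0.0694] yaw 6.1 t 20.925 w 0.0256
[-0.01489108  0.22956276  2.03725581]
```

>>> move_arm --series "0.05 0.2 1 0 -1; 0.05 0.2 1.9 0 -1; 0.05 0.2 1.9 0 -1; 0.05 0.2 1.9 0 -1"

```text
time_s: 21.42
position: [0.6138, -0.0224, 0.0505]
tool_rot: [[0.995, 0.105, 0.0], [0.105, -0.995, -0.0], [0.0, 0.0, -1.0]]
ft_force: [0.1, -0.1, -1.2]
grip_width: 0.0259
gripper_force: 40.3
```

```bash
python3 held.py .0095 last.png
```

```text
TCP [ 0.6139 -0.0224  0.0506] yaw 6.01 t 21.475 w 0.026
force 40.32043939456344
held-TCP [-0.0012 -0.0016 20.2503  8.9705]
held-TCP [-0.0007 -0.0014 22.6202  6.4097]
held-TCP [-0.0003 -0.0014 15.8074  8.1566]
held-TCP [-0.0007 -0.0014 57.0619 23.3266]
pock [ 0.5955  0.1092 20.5044  8.5907] [ 0.5885  0.1048 11.1214  5.7837]
pock [ 0.6045  0.0434 21.2122  8.8816] [ 0.6068  0.0486 14.8537  7.3838]
pock [ 0.6056 -0.0247 14.222   5.8096] [ 0.6178 -0.0169 11.2232  3.2538]
pock [ 0.624  -0.0882 17.402   5.8628] [ 0.6238 -0.0882 20.879   7.394 ]
```

>>> move_arm --series "0.06 -0.11 0 0 -1; 0.06 -0.11 0.7 0 -1; 0.06 -0.11 1.1 0 -1; 0.06 -0.11 1.5 0 -1; 0.06 -0.11 1.9 0 -1; 0.06 -0.11 2.1 0 -1; 0.06 -0.11 2.1 0 -1"

```text
time_s: 22.35
position: [0.6143, -0.0212, 0.0303]
tool_rot: [[0.994, 0.105, 0.001], [0.105, -0.994, -0.0], [0.001, 0.0, -1.0]]
ft_force: [-2.4, 1.0, 6.9]
grip_width: 0.0259
gripper_force: 41.2
```

>>> move_arm --series "0 0 0 0 -0.06; 0 0 0 0 -0.06; 0 0 -4 0 -0.06; 0 0 -9 0 -0.06; -1 0 -10 0 0.5; -1 0 -10 0 0.5; -1 0 -10 0 0.5"

```text
time_s: 23.22
position: [0.6037, -0.0221, 0.1279]
tool_rot: [[0.995, 0.105, -0.002], [0.105, -0.995, 0.001], [-0.002, -0.001, -1.0]]
ft_force: [0.3, 0.2, -0.3]
grip_width: 0.0636
gripper_force: 0.0
```

```bash
python3 seat.py
```

```text
TCP [ 0.6037 -0.0221  0.1279] yaw 6.0 t 23.225 w 0.0636
pock [ 0.5953  0.1091 22.0683  7.94  ] seated20 [ 0.5946  0.1094 46.9724 19.9955] at28 44.838623046875
pock [ 0.6034  0.0438 22.6633  8.3504] seated20 [ 0.6034  0.0433 45.7339 20.634 ] at28 44.38111686706543
pock [ 0.6127 -0.0219 18.5246  5.7176] seated20 [ 0.6122 -0.0224 22.7964 10.8584] at28 24.288750648498535
pock [ 0.6237 -0.0897 16.1547  5.0983] seated20 [ 0.6265 -0.0847 27.317  18.0027] at28 26.48379135131836
fit (0.488, 0.364) [0.488 0.364 0.    0.   ]
fit (0.564, 0.304) [0.564 0.304 0.    0.   ]
```

>>> move_arm --series "-1 -5 0 0 1; -2 -10.5 0 0 1; -3 -16 0 0 1; -4 -21.5 0 0 1; -5 -27 0 0 1; -6 -32.5 0 0 1; -7 -37 0 0 1; -7.5 -39.6 0 0 1"

```text
time_s: 24.28
position: [0.4869, 0.3658, 0.128]
tool_rot: [[0.994, 0.107, -0.002], [0.107, -0.994, -0.001], [-0.002, 0.001, -1.0]]
ft_force: [0.9, 0.1, 0.5]
grip_width: 0.0855
gripper_force: 0.0
```

>>> move_arm --series "0 0 0 0 1; 0 0 0 0 1"

```text
time_s: 24.52
position: [0.4883, 0.3631, 0.1285]
tool_rot: [[0.995, 0.104, -0.001], [0.104, -0.995, -0.001], [-0.001, 0.001, -1.0]]
ft_force: [0.5, -0.4, -1.3]
grip_width: 0.0852
gripper_force: 0.0
```

```bash
python3 fit.py .489 .364
```

```text
TCP [0.4883 0.3631 0.1285] yaw 5.99 t 24.525 w 0.0852
[ 0.4899  0.3657 18.9494  5.0583]
[ 0.4895  0.3655 46.1371 16.888 ]
net [(array([0.4902, 0.3655, 0.0039]), 0.57)]
descend [ 0.1662 -0.3356 12.0535]
```

>>> move_arm --series "0.2 -0.34 5 0 1; 0.2 -0.34 10 0 1; 0.2 -0.34 12.0 0 1; 0.2 -0.34 12.0 0 1; 0.2 -0.34 12.0 0 -1; 0.2 -0.34 12.0 0 -1; 0.2 -0.34 12.0 0 -1; 0.2 -0.34 12.0 0 -1"

```text
time_s: 25.62
position: [0.4901, 0.3675, 0.0103]
tool_rot: [[0.994, 0.105, 0.001], [0.105, -0.994, 0.001], [0.001, -0.0, -1.0]]
ft_force: [-0.8, -1.7, 5.5]
grip_width: 0.0262
gripper_force: 39.5
```

>>> move_arm --series "0 0 -5 0 -1; 0 0 -11 0 -1; 1 5.6 -11 0 -1; 2 11.2 -11 0 -1; 3 16.8 -11 0 -1; 4 22.4 -11 0 -1; 5 28 -11 0 -1; 6.1 33.6 -11 0 -1"

```text
time_s: 26.62
position: [0.5858, 0.0378, 0.1193]
tool_rot: [[0.995, 0.105, -0.0], [0.105, -0.995, 0.0], [-0.0, -0.0, -1.0]]
ft_force: [1.3, 0.2, -1.7]
grip_width: 0.0261
gripper_force: 40.1
```

>>> move_arm --series "1.2 6.5 0 0 -1; 2.3 13 0 0 -1; 2.3 13 3 0 -1; 2.3 13 5 0 -1; 2.3 13 6 0 -1; 2.3 13 6 0 -1; 2.3 13 6 0 -1"

```text
time_s: 27.5
position: [0.6226, -0.0872, 0.0603]
tool_rot: [[0.994, 0.105, 0.001], [0.105, -0.994, -0.001], [0.001, 0.001, -1.0]]
ft_force: [0.2, -0.3, -1.5]
grip_width: 0.0262
gripper_force: 40.1
```

```bash
python3 held.py .009 last.png; python3 -c "
from h import *
s=st();print(tool([.6224,-.0877,.049],s))"
```

```text
TCP [ 0.6226 -0.0872  0.0603] yaw 6.03 t 27.55 w 0.026
force 40.06955858319998
held-TCP [-0.0001 -0.0012 19.9664  8.9466]
held-TCP [ 0.0001 -0.0012 22.408   6.6249]
held-TCP [ 0.0004 -0.0012 16.3228  8.3577]
held-TCP [ 0.0002 -0.0011 58.3482 23.8711]
pock [0.5947 0.1082 9.0278 3.2237] [ 0.5884  0.1068 10.3093  3.6996]
pock [ 0.6046  0.0431 20.0583  8.5066] [ 0.602   0.0389 11.6823  6.2994]
pock [ 0.6146 -0.0228 20.3693  8.272 ] [ 0.6173 -0.0189 15.4166  7.9808]
pock [ 0.6118 -0.0896 12.324   5.1043] [ 0.6255 -0.0872 11.935   3.4859]
TCP [ 0.6226 -0.0872  0.0603] yaw 6.03 t 27.55 w 0.026
[-0.02574478  0.04927406  1.13105219]
```

>>> move_arm --series "0.06 0.03 0.9 0 -1; 0.06 0.03 1.3 0 -1; 0.06 0.03 1.7 0 -1; 0.06 0.03 2.1 0 -1; 0.06 0.03 2.5 0 -1; 0.06 0.03 2.9 0 -1; 0.06 0.03 3.1 0 -1; 0.06 0.03 3.1 0 -1"

```text
time_s: 28.55
position: [0.6232, -0.0876, 0.0302]
tool_rot: [[0.994, 0.105, 0.002], [0.105, -0.994, -0.001], [0.002, 0.001, -1.0]]
ft_force: [-3.8, 1.3, 13.3]
grip_width: 0.0262
gripper_force: 41.5
```

>>> move_arm --series "0 0 0 0 -0.06; 0 0 0 0 -0.06; 0 0 -4 0 -0.06; 0 0 -9 0 -0.06; -2 0 -11 0 0.5; -2 0 -11 0 0.5; -2 0 -11 0 0.5"

```text
time_s: 29.42
position: [0.6028, -0.0895, 0.1371]
tool_rot: [[0.995, 0.105, -0.002], [0.105, -0.995, 0.001], [-0.002, -0.001, -1.0]]
ft_force: [0.2, -1.0, -0.1]
grip_width: 0.064
gripper_force: 0.0
```

```bash
python3 seat.py
python3 - <<'E'
from h import *
s=observe()
print(tool([.525,-.295,.18],s),tool([.525,-.365,.18],s))
E
```

```text
TCP [ 0.6028 -0.0895  0.1371] yaw 6.0 t 29.425 w 0.064
pock [ 0.5947  0.1096 21.3633  8.4944] seated20 [ 0.5944  0.1092 48.8846 21.1056] at28 45.67020606994629
pock [ 0.6052  0.0429 20.7629  8.1715] seated20 [ 0.6033  0.0429 47.157  20.2931] at28 46.13134765625
pock [ 0.6139 -0.0221 23.5696  8.569 ] seated20 [ 0.6131 -0.0222 44.548  22.0179] at28 44.71331024169922
pock [ 0.623  -0.0883 16.9959  5.8692] seated20 [ 0.6215 -0.0888 22.6293 14.6905] at28 24.393961906433105
fit (0.488, 0.364) [0.488 0.364 0.    0.   ]
fit (0.564, 0.304) [0.564 0.304 0.    0.   ]
[-9.90238383 19.62165052 -4.31539854] [-10.6353934   26.58316362  -4.32108126]
```

```bash
ls pics; ls
```

```text
crop1.png
last.png
scene0.png
top0.png
w1.png
w2.png
w3.png
w4.png
w5.png
w6.png
fit.py
h.py
held.py
pics
seat.py
```

>>> move_arm --series "-2 4.6 -2 0 0.5; -4 9.2 -4.3 0 0.5; -6 13.8 -4.3 0 0.5; -8 18.4 -4.3 0 0.5; -10.3 23.1 -4.3 0 0.5; -10.3 23.1 -4.3 0 -0.2; -10.3 23.1 -4.3 0 -0.2; -10.3 23.1 -4.3 0 -0.2"

```text
time_s: 30.48
position: [0.5252, -0.3289, 0.1809]
tool_rot: [[0.994, 0.106, -0.0], [0.106, -0.994, 0.001], [-0.0, -0.001, -1.0]]
ft_force: [1.2, -0.3, 0.1]
grip_width: 0.034
gripper_force: 0.0
```

```bash
cat > pins.py <<'E'
from h import *
np.set_printoptions(precision=4,suppress=True)
s=st(); w=img('wrist','pins.png')
for q in [(.524,-.296),(.525,-.341),(.526,-.388),(.527,-.434)]:
    print([circ(w,q,0,[(.009,z)],rng=.012) for z in (.078,.070)])
print([(np.round(r['point'],4),round(r['score'],2)) for r in spotter.mark_of('pin0','wrist')])
print(proj(w,[.525,-.341,.078]))
E
python3 pins.py
```

```text
TCP [ 0.5252 -0.3289  0.1809] yaw 6.11 t 30.475 w 0.034
[array([ 0.5231, -0.2952, 20.8193,  4.7757]), array([ 0.5207, -0.2944, 20.9066,  4.8226])]
[array([ 0.5254, -0.3412, 18.8503,  2.7632]), array([ 0.5226, -0.3418, 18.8347,  2.8425])]
[array([ 0.5265, -0.3869, 19.7925,  4.9736]), array([ 0.524 , -0.389 , 19.8408,  4.8254])]
[array([ 0.5279, -0.4333, 21.9584,  4.6272]), array([ 0.5254, -0.4368, 21.676 ,  4.8292])]
[(array([ 0.5225, -0.3421,  0.0043]), 0.9), (array([ 0.5237, -0.3891,  0.0119]), 0.74), (array([ 0.5309, -0.4299,  0.0058]), 0.72), (array([ 0.5231, -0.2927,  0.0086]), 0.61), (array([ 0.6239, -0.0869,  0.0194]), 0.41)]
[[338.7241 240.7566]]
```

View pics/pins.png

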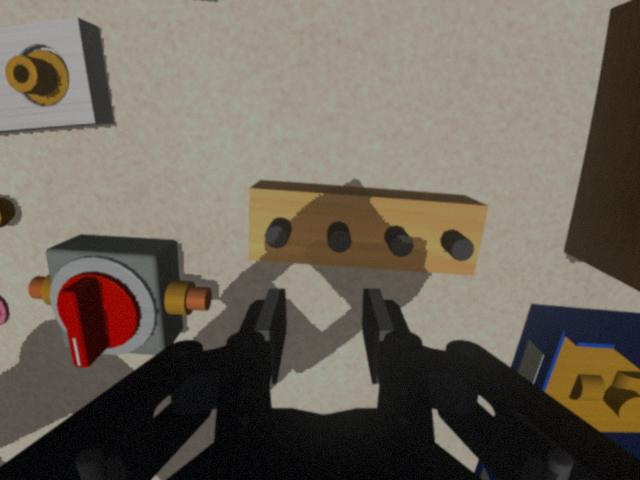

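>>> move_arm --series "0.15 -3.5 2 0 -0.2; 0.15 -3.5 7 0 -0.2; 0.15 -3.5 11 0 -0.2; 0.15 -3.5 12.7 0 -0.2; 0.15 -3.5 12.7 0 -0.2; 0.15 -3.5 12.7 0 -1; 0.15 -3.5 12.7 0 -1; 0.15 -3.5 12.7 0 -1" --force 50

```text
time_s: 31.58
position: [0.523, -0.2952, 0.0555]
tool_rot: [[0.994, 0.105, 0.002], [0.105, -0.994, -0.001], [0.002, 0.001, -1.0]]
ft_force: [1.3, 2.4, 5.8]
grip_width: 0.016
gripper_force: 49.1
```

>>> move_arm --series "0 0 0 0 -1; 0 0 0 0 -1; 0 0 -4 0 -1; 0 0 -8 0 -1; 0 0 -11 0 -1; 0 0 -11 0 -1; 0 0 -11 0 -1"

```text
time_s: 32.45
position: [0.522, -0.2949, 0.1631]
tool_rot: [[0.995, 0.105, -0.002], [0.105, -0.995, 0.001], [-0.001, -0.001, -1.0]]
ft_force: [0.3, 0.4, -1.6]
grip_width: 0.0158
gripper_force: 48.9
```

```bash
cat > hp.py <<'E'
from h import *
import sys
np.set_printoptions(precision=4,suppress=True)
# held pin: head top ~ TCP+.024 ; bore list
s=st(); w=img('wrist','hp.png'); p=np.array(s['position']); print('grip',s['gripper_force'],s['ft_force'])
print('head-TCP',circ(w,p[:2],0,[(.009,p[2]+.024)],rng=.008)-np.r_[p[:2],0,0])
for q in [(.5945,.110),(.6035,.0435),(.613,-.0222),(.6225,-.0888)]: print('bore',circ(w,q,0,[(.0065,.05),(.014,.05)],rng=.008),circ(w,q,0,[(.022,.026)],rng=.008)[:3])
E
python3 hp.py
```

```text
TCP [ 0.522  -0.2949  0.1631] yaw 6.0 t 32.45 w 0.0158
grip 48.94642353057861 [ 0.3422  0.422  -1.6151]
head-TCP [ 0.0015 -0.0018 14.9704  6.7671]
bore [0.5945 0.11   0.     0.    ] [0.5945 0.11   0.    ]
bore [0.6035 0.0435 0.     0.    ] [0.6035 0.0435 0.    ]
bore [ 0.613  -0.0222  0.      0.    ] [ 0.6133 -0.0241 10.2594]
bore [ 0.6219 -0.0896 48.2429 20.4821] [ 0.6217 -0.0894 19.2531]
```

View pics/hp.png

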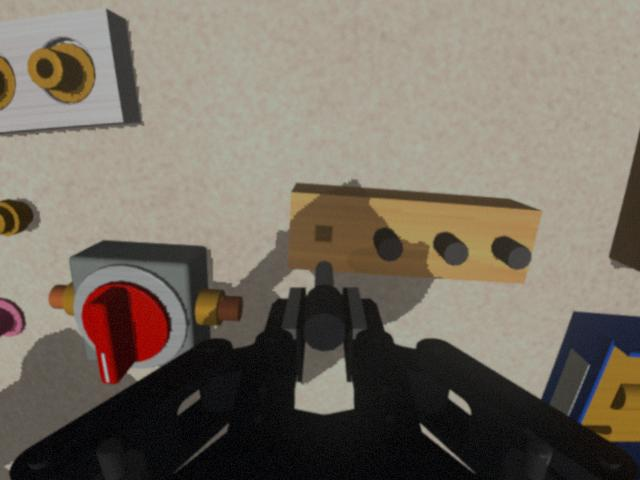

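>>> move_arm --series "2.4 -4 0 0 -1; 4.8 -8 0 0 -1; 7.2 -12 0 0 -1; 9.6 -16 0 0 -1; 12.1 -19.6 0 0 -1; 12.1 -19.6 2 0 -1; 12.1 -19.6 5 0 -1; 12.1 -19.6 5 0 -1"

```text
time_s: 33.5
position: [0.6208, -0.087, 0.1111]
tool_rot: [[0.994, 0.105, -0.007], [0.105, -0.994, 0.002], [-0.006, -0.003, -1.0]]
ft_force: [0.3, -0.0, -0.1]
grip_width: 0.0163
gripper_force: 49.0
```

>>> move_arm --series "0 0 0 0 -1; 0 0 0 0 -1"

```text
time_s: 33.75
position: [0.6227, -0.0879, 0.1154]
tool_rot: [[0.995, 0.105, 0.002], [0.105, -0.995, -0.001], [0.002, 0.001, -1.0]]
ft_force: [0.8, -1.0, -0.8]
grip_width: 0.0164
gripper_force: 49.0
```

```bash
python3 hp.py; python3 -c "
from h import *
s=st();print(tool([.6219,-.0876,.054],s))"
```

```text
TCP [ 0.6227 -0.0879  0.1154] yaw 6.0 t 33.75 w 0.0164
grip 49.049028754234314 [ 0.7629 -0.9593 -0.7607]
head-TCP [ 0.0004 -0.0002 15.952   6.9371]
bore [ 0.5945  0.109  49.5492 22.1057] [ 0.5953  0.1081 19.0227]
bore [ 0.603   0.0425 48.9034 20.3516] [ 0.6024  0.0431 19.9625]
bore [ 0.6132 -0.0226 46.9945 21.0907] [ 0.6159 -0.0212 18.6151]
bore [ 0.6214 -0.089  21.8909 11.258 ] [ 0.6227 -0.0882 12.1937]
TCP [ 0.6226 -0.0878  0.1154] yaw 6.0 t 33.8 w 0.0164
[-0.08133716 -0.03271941  6.13556228]
```

View pics/hp.png

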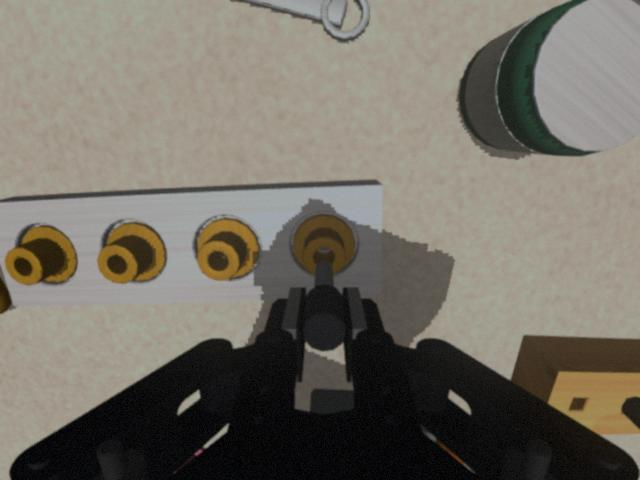

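>>> move_arm --series "-0.03 -0.03 1 0 -1; -0.03 -0.03 2 0 -1; -0.03 -0.03 3 0 -1; -0.03 -0.03 4 0 -1; -0.03 -0.03 5 0 -1; -0.03 -0.03 5.7 0 -1; -0.03 -0.03 6.1 0 -1; -0.03 -0.03 6.1 0 -1"

```text
time_s: 34.8
position: [0.622, -0.0873, 0.0554]
tool_rot: [[0.994, 0.105, 0.001], [0.105, -0.994, -0.001], [0.001, 0.001, -1.0]]
ft_force: [-6.1, 1.6, 14.7]
grip_width: 0.016
gripper_force: 51.0
```

```bash
python3 -c "
from h import *
s=st();print(s['ft_force'],s['wrist_torque'])"
```

```text
TCP [ 0.622  -0.0873  0.0554] yaw 6.03 t 34.8 w 0.016
[-6.11777131  1.57361085 14.73943802] [ 0.29733213  1.10259085 -0.01977405]
```

>>> move_arm --series "0 0 0 0 -0.2; 0 0 0 0 -0.2; 0 0 -5 0 -0.2; -1 2 -9.5 0 -0.2; -4 8 -9.5 0 -0.2; -7 14 -9.5 0 -0.2; -10 20 -9.5 0 -0.2; -12.3 24.1 -9.5 0 -0.2"

```text
time_s: 35.8
position: [0.524, -0.3418, 0.1481]
tool_rot: [[0.995, 0.105, 0.0], [0.105, -0.995, 0.0], [0.0, -0.0, -1.0]]
ft_force: [0.8, 0.2, 0.6]
grip_width: 0.0342
gripper_force: 0.0
```

>>> move_arm --series "0 0 0 0 -0.2; 0 0 0 0 -0.2; 0 0 0 0 -0.2"

```text
time_s: 36.17
position: [0.5255, -0.3386, 0.1483]
tool_rot: [[0.994, 0.106, -0.0], [0.106, -0.994, 0.0], [0.0, -0.0, -1.0]]
ft_force: [0.5, -0.0, -0.3]
grip_width: 0.0341
gripper_force: 0.0
```

```bash
python3 pins.py; python3 -c "
from h import *
np.set_printoptions(precision=4,suppress=True)
s=st();print(tool([.5256,-.3400,.0545],s))
w=img('wrist');q=(.6225,-.0888);print([circ(w,q,0,[(.009,z)],rng=.008) for z in (.078,.086,.094)])
w=img('scene');print([circ(w,q,0,[(.009,z)],rng=.008) for z in (.078,.086,.094)])"
```

```text
TCP [ 0.5255 -0.3386  0.1483] yaw 6.11 t 36.175 w 0.0341
[array([ 0.5352, -0.3014, 14.649 ,  5.203 ]), array([ 0.5324, -0.3002, 15.5862,  5.2569])]
[array([ 0.5254, -0.3412, 19.1055,  3.0781]), array([ 0.5218, -0.3416, 19.0785,  2.9286])]
[array([ 0.5267, -0.3869, 18.7707,  3.6907]), array([ 0.5237, -0.3891, 18.7341,  3.8745])]
[array([ 0.5279, -0.4333, 22.8098,  4.9398]), array([ 0.5249, -0.4368, 22.5234,  5.5344])]
[(array([ 0.5273, -0.4291,  0.0044]), 0.72), (array([ 0.5263, -0.3865,  0.0059]), 0.69), (array([ 0.5254, -0.344 ,  0.0062]), 0.62)]
[[325.6275 254.8051]]
TCP [ 0.5255 -0.3387  0.1484] yaw 6.11 t 36.275 w 0.0342
[-0.0026  0.1328  9.3884]
[array([ 0.6225, -0.0888,  0.    ,  0.    ]), array([ 0.6225, -0.0888,  0.    ,  0.    ]), array([ 0.6225, -0.0888,  0.    ,  0.    ])]
[array([ 0.6217, -0.0867, 18.5876,  8.3859]), array([ 0.6256, -0.0873, 18.5717,  5.9599]), array([ 0.6295, -0.0882, 18.5922,  4.5868])]
```

>>> move_arm --series "0 0.13 4 0 -0.2; 0 0.13 8 0 -0.2; 0 0.13 9.3 0 -0.2; 0 0.13 9.3 0 -0.2; 0 0.13 9.3 0 -1; 0 0.13 9.3 0 -1; 0 0.13 9.3 0 -1; 0 0.13 9.3 0 -1"

```text
time_s: 37.38
position: [0.5257, -0.3413, 0.0571]
tool_rot: [[0.994, 0.105, 0.002], [0.105, -0.994, -0.002], [0.002, 0.002, -1.0]]
ft_force: [0.4, 1.8, 5.9]
grip_width: 0.0161
gripper_force: 49.0
```

>>> move_arm --series "0 0 -5 0 -1; 0 0 -10.5 0 -1; 2 -5.2 -10.5 0 -1; 4 -10.3 -10.5 0 -1; 6 -15.4 -10.5 0 -1; 8 -20.5 -10.5 0 -1; 10 -25.6 -10.5 0 -1; 12 -30.8 -10.5 0 -1"

```text
time_s: 38.38
position: [0.6125, -0.0207, 0.1611]
tool_rot: [[0.995, 0.105, 0.001], [0.105, -0.995, -0.001], [0.001, 0.001, -1.0]]
ft_force: [0.2, -0.3, -0.5]
grip_width: 0.0161
gripper_force: 49.3
```

>>> move_arm --series "0 0 0 0 -1; 0 0 2 0 -1; 0 0 4.5 0 -1; 0 0 4.5 0 -1; 0 0 4.5 0 -1; 0 0 4.5 0 -1"

```text
time_s: 39.12
position: [0.6126, -0.0227, 0.1166]
tool_rot: [[0.995, 0.104, 0.002], [0.104, -0.995, -0.001], [0.002, 0.001, -1.0]]
ft_force: [0.1, -0.6, -0.6]
grip_width: 0.0159
gripper_force: 49.3
```

```bash
python3 hp.py; python3 -c "
from h import *
s=st();print(tool([.6126,-.0212,.0545],s))"
```

```text
TCP [ 0.6126 -0.0227  0.1166] yaw 5.99 t 39.125 w 0.0159
grip 49.315338134765625 [ 0.0801 -0.558  -0.6495]
head-TCP [ 0.0005 -0.0007 15.6079  7.3823]
bore [ 0.5948  0.1095 48.0314 20.429 ] [ 0.5927  0.1099 19.487 ]
bore [ 0.6036  0.0435 46.6804 20.8664] [ 0.6019  0.0453 18.8474]
bore [ 0.6118 -0.0228 21.5375 10.9112] [ 0.6128 -0.0215 12.5549]
bore [ 0.6239 -0.0897 28.3977 18.7205] [ 0.6222 -0.0877 17.5775]
TCP [ 0.6125 -0.0226  0.1164] yaw 6.0 t 39.175 w 0.0166
[ 0.01742806 -0.13877022  6.18713762]
```

>>> move_arm --series "0.03 -0.12 1 0 -1; 0.03 -0.12 2 0 -1; 0.03 -0.12 3 0 -1; 0.03 -0.12 4 0 -1; 0.03 -0.12 5 0 -1; 0.03 -0.12 5.7 0 -1; 0.03 -0.12 6.0 0 -1; 0.03 -0.12 6.0 0 -1"

```text
time_s: 40.17
position: [0.6127, -0.0211, 0.057]
tool_rot: [[0.994, 0.105, 0.002], [0.105, -0.994, -0.001], [0.002, 0.001, -1.0]]
ft_force: [-2.7, 0.3, 12.2]
grip_width: 0.0158
gripper_force: 50.8
```

```bash
python3 -c "
from h import *
s=st();print(s['ft_force'],s['wrist_torque'],tool([.5268,-.3858,.15],s))"
```

```text
TCP [ 0.6127 -0.0211  0.057 ] yaw 6.02 t 40.175 w 0.0158
[-2.67269538  0.33247455 12.20361306] [-0.00057244  0.50368549  0.03392643] [-12.34419744  35.37256706  -9.29101157]
```

>>> move_arm --series "0 0 0 0 -0.2; 0 0 0 0 -0.2; 0 0 -5 0 -0.2; -1 2.4 -9.3 0 -0.2; -3 8 -9.3 0 -0.2; -5 13.8 -9.3 0 -0.2; -7 19.6 -9.3 0 -0.2; -9 25.4 -9.3 0 -0.2"

```text
time_s: 41.18
position: [0.5486, -0.2848, 0.1481]
tool_rot: [[0.994, 0.105, -0.0], [0.105, -0.994, 0.0], [-0.0, -0.0, -1.0]]
ft_force: [0.3, 0.4, 1.4]
grip_width: 0.0339
gripper_force: 0.0
```

>>> move_arm --series "-1.7 5 0 0 -0.2; -3.4 10 0 0 -0.2; -3.4 10 0 0 -0.2; -3.4 10 0 0 -0.2; -3.4 10 0 0 -0.2"

```text
time_s: 41.8
position: [0.5265, -0.3847, 0.1484]
tool_rot: [[0.994, 0.106, -0.0], [0.106, -0.994, 0.0], [-0.0, -0.0, -1.0]]
ft_force: [-0.0, -0.2, 0.1]
grip_width: 0.0344
gripper_force: 0.0
```

```bash
python3 pins.py; python3 -c "
from h import *
s=st();print(tool([.5268,-.3858,.0545],s))"
```

```text
TCP [ 0.5265 -0.3847  0.1484] yaw 6.1 t 41.8 w 0.0344
[array([ 0.5345, -0.3037, 11.9388,  3.4294]), array([ 0.5317, -0.3018, 12.4506,  4.2717])]
[array([ 0.5349, -0.3475, 14.1288,  5.3735]), array([ 0.5302, -0.3462, 15.4571,  5.4258])]
[array([ 0.5269, -0.3873, 19.3825,  3.1082]), array([ 0.5237, -0.3876, 19.2051,  2.8913])]
[array([ 0.5283, -0.4326, 18.9171,  4.4121]), array([ 0.5253, -0.4351, 18.5467,  4.3278])]
[(array([ 0.525 , -0.3867,  0.0062]), 0.86), (array([ 0.5295, -0.4308,  0.0049]), 0.62)]
[[253.5172 248.9387]]
TCP [ 0.5265 -0.3849  0.1485] yaw 6.1 t 41.9 w 0.0336
[0.02043908 0.08851045 9.40143324]
```

>>> move_arm --series "0.03 0.1 4 0 -0.2; 0.03 0.1 8 0 -0.2; 0.03 0.1 9.3 0 -0.2; 0.03 0.1 9.3 0 -0.2; 0.03 0.1 9.3 0 -1; 0.03 0.1 9.3 0 -1; 0.03 0.1 9.3 0 -1; 0.03 0.1 9.3 0 -1"

```text
time_s: 42.9
position: [0.5271, -0.3873, 0.0573]
tool_rot: [[0.994, 0.105, 0.002], [0.105, -0.994, -0.002], [0.002, 0.002, -1.0]]
ft_force: [0.9, 2.3, 5.6]
grip_width: 0.0161
gripper_force: 49.0
```

>>> move_arm --series "0 0 -5 0 -1; 0 0 -10.5 0 -1; 1.6 -5.6 -10.5 0 -1; 3.2 -11.2 -10.5 0 -1; 4.8 -16.8 -10.5 0 -1; 6.4 -22.4 -10.5 0 -1; 8 -28 -10.5 0 -1; 9.6 -33.6 -10.5 0 -1"

```text
time_s: 43.9
position: [0.587, -0.0411, 0.1612]
tool_rot: [[0.995, 0.105, 0.002], [0.105, -0.995, -0.001], [0.002, 0.001, -1.0]]
ft_force: [0.4, -0.6, -1.3]
grip_width: 0.016
gripper_force: 49.3
```

>>> move_arm --series "1.3 -4.2 0 0 -1; 2.5 -8.4 0 0 -1; 2.5 -8.4 2 0 -1; 2.5 -8.4 4.5 0 -1; 2.5 -8.4 4.5 0 -1; 2.5 -8.4 4.5 0 -1; 2.5 -8.4 4.5 0 -1"

```text
time_s: 44.78
position: [0.6033, 0.0431, 0.1166]
tool_rot: [[0.995, 0.104, 0.002], [0.104, -0.995, -0.0], [0.002, 0.001, -1.0]]
ft_force: [-0.2, -0.2, -0.8]
grip_width: 0.0161
gripper_force: 49.3
```

```bash
python3 hp.py; python3 -c "
from h import *
s=st();print(tool([.6033,.0448,.0545],s))"
```

```text
TCP [0.6033 0.0431 0.1166] yaw 6.0 t 44.775 w 0.0161
grip 49.347973465919495 [-0.1882 -0.2276 -0.8468]
head-TCP [ 0.0013 -0.0005 15.2785  7.0324]
bore [ 0.5944  0.1099 46.7337 21.0689] [ 0.5956  0.111  18.1351]
bore [ 0.6023  0.0434 22.0971 11.5688] [ 0.6021  0.0433 13.5662]
bore [ 0.6151 -0.0219 29.1104 18.4027] [ 0.6128 -0.0213 17.5656]
bore [ 0.6226 -0.0879 30.4671 19.7047] [ 0.6225 -0.0875 18.1488]
TCP [0.6032 0.0431 0.1164] yaw 6.0 t 44.825 w 0.0161
[ 0.01986128 -0.16829592  6.18929474]
```

>>> move_arm --series "-0.02 -0.15 1 0 -1; -0.02 -0.15 2 0 -1; -0.02 -0.15 3 0 -1; -0.02 -0.15 4 0 -1; -0.02 -0.15 5 0 -1; -0.02 -0.15 5.7 0 -1; -0.02 -0.15 6.0 0 -1; -0.02 -0.15 6.0 0 -1"

```text
time_s: 45.82
position: [0.6029, 0.0447, 0.0571]
tool_rot: [[0.994, 0.105, 0.002], [0.105, -0.994, -0.0], [0.002, 0.001, -1.0]]
ft_force: [-4.6, 0.1, 13.9]
grip_width: 0.0157
gripper_force: 51.1
```

```bash
python3 -c "
from h import *
s=st();print(s['ft_force'],s['wrist_torque'],tool([.5283,-.4318,.15],s))"
```

```text
TCP [0.6029 0.0447 0.0571] yaw 6.02 t 45.825 w 0.0157
[-4.64417052  0.05487435 13.89731169] [ 0.03461855  0.58973144 -0.05915707] [-12.3916578   46.6162379   -9.28270588]
```

>>> move_arm --series "0 0 0 0 -0.2; 0 0 0 0 -0.2; 0 0 -5 0 -0.2; -1 3 -9.3 0 -0.2; -2.5 8.8 -9.3 0 -0.2; -4 14.6 -9.3 0 -0.2; -5.5 20.4 -9.3 0 -0.2; -7 26.2 -9.3 0 -0.2"

```text
time_s: 46.82
position: [0.5596, -0.2249, 0.1481]
tool_rot: [[0.994, 0.105, -0.0], [0.105, -0.994, 0.0], [-0.0, -0.0, -1.0]]
ft_force: [-0.3, 0.5, 0.8]
grip_width: 0.0344
gripper_force: 0.0
```

>>> move_arm --series "-1.3 5.5 0 0 -0.2; -2.6 11 0 0 -0.2; -4 16.3 0 0 -0.2; -5.4 20.4 0 0 -0.2; -5.4 20.4 0 0 -0.2; -5.4 20.4 0 0 -0.2; -5.4 20.4 0 0 -0.2"

```text
time_s: 47.7
position: [0.5284, -0.4303, 0.1484]
tool_rot: [[0.994, 0.106, -0.0], [0.106, -0.994, 0.0], [-0.0, -0.0, -1.0]]
ft_force: [-0.5, 0.5, 0.2]
grip_width: 0.0339
gripper_force: 0.0
```

```bash
python3 pins.py; python3 -c "
from h import *
s=st();print(tool([.5285,-.4320,.0545],s))"
```

```text
TCP [ 0.5284 -0.4303  0.1484] yaw 6.1 t 47.7 w 0.0339
[array([ 0.5344, -0.3078, 11.7859,  2.5167]), array([ 0.5317, -0.3057, 12.7451,  3.7067])]
[array([ 0.5354, -0.3514, 11.8411,  3.6358]), array([ 0.5325, -0.3486, 12.2872,  4.0887])]
[array([ 0.5333, -0.3939, 12.4605,  5.2932]), array([ 0.534 , -0.3921, 14.1171,  5.145 ])]
[array([ 0.5283, -0.4331, 19.3952,  3.2951]), array([ 0.5252, -0.4336, 19.274 ,  3.058 ])]
[(array([ 0.5269, -0.4297,  0.0058]), 0.92)]
[[182.7044 244.4889]]
TCP [ 0.5284 -0.4306  0.1485] yaw 6.09 t 47.8 w 0.0341
[-6.90134952e-03  1.42278630e-01  9.40433794e+00]
```

>>> move_arm --series "0 0.15 4 0 -0.2; 0 0.15 8 0 -0.2; 0 0.15 9.3 0 -0.2; 0 0.15 9.3 0 -0.2; 0 0.15 9.3 0 -1; 0 0.15 9.3 0 -1; 0 0.15 9.3 0 -1; 0 0.15 9.3 0 -1"

```text
time_s: 48.8
position: [0.5287, -0.4333, 0.0574]
tool_rot: [[0.994, 0.105, 0.002], [0.105, -0.994, -0.002], [0.002, 0.002, -1.0]]
ft_force: [-0.6, 4.0, 6.8]
grip_width: 0.016
gripper_force: 49.1
```

>>> move_arm --series "0 0 -5 0 -1; 0 0 -10.5 0 -1; 1.3 -5.6 -10.5 0 -1; 2.6 -11.2 -10.5 0 -1; 3.9 -16.8 -10.5 0 -1; 5.2 -22.4 -10.5 0 -1; 6.4 -28 -10.5 0 -1; 7.7 -33.6 -10.5 0 -1"

```text
time_s: 49.8
position: [0.5696, -0.0893, 0.1611]
tool_rot: [[0.995, 0.105, 0.001], [0.105, -0.995, -0.001], [0.001, 0.001, -1.0]]
ft_force: [0.6, 0.8, -0.0]
grip_width: 0.016
gripper_force: 49.4
```

>>> move_arm --series "1.1 -5 0 0 -1; 2.3 -10 0 0 -1; 3.5 -15 0 0 -1; 4.5 -19.7 0 0 -1; 4.5 -19.7 2 0 -1; 4.5 -19.7 4.5 0 -1; 4.5 -19.7 4.5 0 -1; 4.5 -19.7 4.5 0 -1"

```text
time_s: 50.8
position: [0.5942, 0.1095, 0.1166]
tool_rot: [[0.995, 0.104, 0.002], [0.104, -0.995, -0.0], [0.002, 0.0, -1.0]]
ft_force: [0.0, -0.6, 0.0]
grip_width: 0.0161
gripper_force: 49.4
```

```bash
python3 hp.py; python3 -c "
from h import *
s=st();print(tool([.5937,.1112,.0545],s))"
```

```text
TCP [0.5942 0.1095 0.1166] yaw 6.0 t 50.8 w 0.0161
grip 49.37209904193878 [ 0.0499 -0.5802  0.0395]
head-TCP [ 0.0019 -0.0002 15.1023  7.0589]
bore [ 0.5932  0.1099 20.4921 11.0499] [ 0.5923  0.1097 12.3674]
bore [ 0.6082  0.0491 25.6205 16.5935] [ 0.6031  0.0448 16.7632]
bore [ 0.6124 -0.0215 31.4609 18.9551] [ 0.6126 -0.0215 17.9506]
bore [ 0.6219 -0.0872 29.3647 19.0549] [ 0.6229 -0.0875 18.1288]
TCP [0.5942 0.1095 0.1168] yaw 6.0 t 50.85 w 0.0162
[-0.0506108  -0.17488947  6.22775212]
```

>>> move_arm --series "-0.1 -0.16 1 0 -1; -0.1 -0.16 2 0 -1; -0.1 -0.16 3 0 -1; -0.1 -0.16 4 0 -1; -0.1 -0.16 5 0 -1; -0.1 -0.16 5.7 0 -1; -0.1 -0.16 6.0 0 -1; -0.1 -0.16 6.0 0 -1"

```text
time_s: 51.85
position: [0.593, 0.1111, 0.0573]
tool_rot: [[0.994, 0.105, 0.003], [0.105, -0.994, -0.0], [0.002, 0.001, -1.0]]
ft_force: [-4.1, -0.2, 15.3]
grip_width: 0.0161
gripper_force: 51.3
```

```bash
python3 -c "
from h import *
s=st();print(s['ft_force'],s['wrist_torque'],tool([.4363,-.1457,.2],s))"
```

```text
TCP [0.593  0.1111 0.0573] yaw 6.02 t 51.85 w 0.0161
[-4.10221533 -0.16991182 15.3326376 ] [-0.27632092  0.36177542  0.03234916] [-18.23665869  23.90541828 -14.30582917]
```

>>> move_arm --series "0 0 0 0 -0.2; 0 0 0 0 -0.2; 0 0 -5 0 -0.2; -1 1 -10 0 -0.2; -4 5 -14 0 0.5; -8.3 9.2 -14 0 1; -8.3 9.2 -14 0 1; -8.3 9.2 -14 0 1"

```text
time_s: 52.85
position: [0.5197, 0.0111, 0.1951]
tool_rot: [[0.995, 0.104, -0.0], [0.104, -0.995, 0.0], [-0.0, -0.0, -1.0]]
ft_force: [-0.4, 0.3, 0.2]
grip_width: 0.0852
gripper_force: 0.0
```

Run:
```python
from h import *
np.set_printoptions(precision=4,suppress=True)
s=st();w=img('wrist','w9.png')
for q in [(.5945,.110),(.6035,.0435),(.613,-.0222),(.6225,-.0888)]: print('head',circ(w,q,0,[(.009,.078)],rng=.008),'fl',circ(w,q,0,[(.022,.026)],rng=.006)[:3],'head@86',circ(w,q,0,[(.009,.086)],rng=.008)[:3])
print(tool([.4363,-.1457,.2],s))
```

```text
TCP [0.5197 0.0111 0.1951] yaw 5.99 t 52.85 w 0.0852
head [ 0.5919  0.1102 21.3947  8.0664] fl [ 0.5931  0.1101 18.9854] head@86 [ 0.5921  0.1072 20.6107]
head [ 0.6016  0.0423 22.4806 10.3601] fl [ 0.6023  0.0434 19.1885] head@86 [ 0.6015  0.0415 23.4453]
head [ 0.611  -0.0213 22.8276 11.0154] fl [ 0.6161 -0.0199 17.6365] head@86 [ 0.6104 -0.0199 23.7549]
head [ 0.6221 -0.0886 20.4265  6.6873] fl [ 0.621  -0.0883 16.9783] head@86 [ 0.6211 -0.0853 20.2655]
[-9.9259 14.7288 -0.488 ]
```

View pics/w9.png

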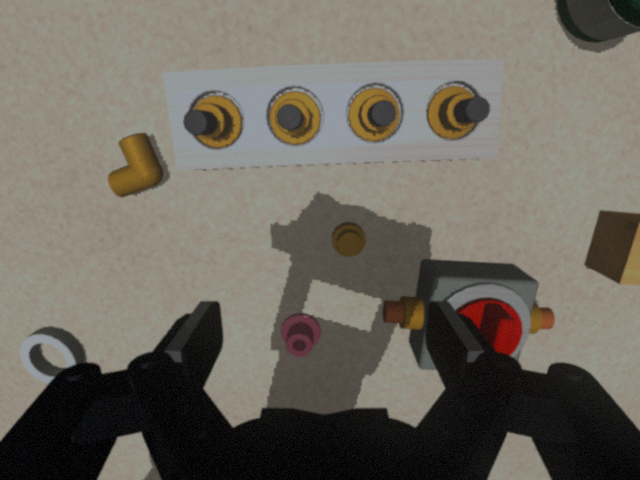

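All four pins stand home: heads at (197,122), (292,117), (381,113) and (475,109) over their seated flanges. Now the handle goes on.

>>> move_arm --series "-3.3 5 -0.5 1 1; -6.6 10 -0.5 3 1; -9.9 14.7 -0.5 3 1; -9.9 14.7 -0.5 3 1; -9.9 14.7 -0.5 3 1" --force 60

```text
time_s: 53.52
position: [0.4371, -0.145, 0.2001]
tool_rot: [[0.999, 0.053, -0.0], [0.053, -0.999, 0.001], [-0.0, -0.001, -1.0]]
ft_force: [0.1, 0.9, -0.1]
grip_width: 0.0857
gripper_force: 0.0
```

```bash
python3 -c "
from h import *
s=st();print(tool([.4363,-.1455,.069],s))
print(spotter.mark_of('handle_grip','wrist'))"
```

```text
TCP [ 0.4371 -0.145   0.2001] yaw 3.05 t 53.525 w 0.0857
[-0.08053344  0.05693757 13.10614778]
[{'point': [0.4341, -0.1445, 0.0864], 'score': 0.61}, {'point': [0.4975, -0.0162, 0.0039], 'score': 0.19}]
```

>>> move_arm --series "-0.08 0 5 0 1; -0.08 0 10 0 1; -0.08 0 13.1 0 1; -0.08 0 13.1 0 1; -0.08 0 13.1 0 -1; -0.08 0 13.1 0 -1; -0.08 0 13.1 0 -1; -0.08 0 13.1 0 -1"

```text
time_s: 54.58
position: [0.4355, -0.1437, 0.07]
tool_rot: [[0.999, 0.051, 0.0], [0.051, -0.999, 0.004], [0.001, -0.004, -1.0]]
ft_force: [6.2, 29.5, 35.2]
grip_width: 0.0132
gripper_force: 59.7
```

>>> move_arm --series "0 0 0 0 -1; 0 0 0 8 -1; 0 0 0 16 -1; 0 0 0 24 -1; 0 0 0 32 -1; 0 0 0 40 -1; 0 0 0 48 -1; 0 0 0 48 -1"

```text
time_s: 55.58
position: [0.4354, -0.1439, 0.0701]
tool_rot: [[0.706, -0.708, 0.0], [-0.708, -0.706, 0.003], [-0.002, -0.002, -1.0]]
ft_force: [-0.5, 11.8, 12.0]
grip_width: 0.0128
gripper_force: 59.4
```

>>> move_arm --series "0 0 0 8 -1; 0 0 0 16 -1; 0 0 0 24 -1; 0 0 0 32 -1; 0 0 0 36 -1; 0 0 0 40 -1; 0 0 0 40 -1"

```text
time_s: 56.45
position: [0.435, -0.1439, 0.0701]
tool_rot: [[0.086, -0.996, -0.001], [-0.996, -0.086, 0.003], [-0.003, 0.001, -1.0]]
ft_force: [-1.7, 10.3, 14.0]
grip_width: 0.013
gripper_force: 59.7
```

```bash
python3 -c "
from h import *
s=st();print(s['ft_force'],s['wrist_torque'],s['gripper_force'],s['q'])"
```

```text
TCP [ 0.435  -0.1439  0.0701] yaw -85.05 t 56.45 w 0.013
[-1.71267203 10.27897743 13.99391457] [ 1.74330507  0.5117042  -0.12891529] 59.72885012626648 [-3.32323838e+01  2.44696582e+01  1.02000963e+02  1.39499813e-01
  5.36586774e+01  1.41737439e+02]
```

>>> move_arm --series "0 0 0 1.5 -1; 0 0 0 3 -1; 0 0 0 4 -1; 0 0 0 5 -1; 0 0 0 5 -1"

```text
time_s: 57.08
position: [0.435, -0.1439, 0.0702]
tool_rot: [[0.004, -1.0, -0.001], [-1.0, -0.004, 0.002], [-0.002, 0.001, -1.0]]
ft_force: [-2.2, 11.8, 13.7]
grip_width: 0.0126
gripper_force: 68.0
```

```bash
python3 -c "
from h import *
s=st();print(s['ft_force'],s['wrist_torque'],s['gripper_force'])"
```

```text
TCP [ 0.435  -0.1439  0.0702] yaw -89.8 t 57.075 w 0.0126
[-2.24314374 11.77968273 13.72082581] [1.9832654  0.42781523 1.47082748] 67.99488398566609
```

Torque rose to 1.47 N m, so it's at the stop. I'll release, retreat and check.

>>> move_arm --series "0 0 0 4 1; 0 0 0 4 1; 0 0 0 4 1; 0 0 -4 4 1; 0 0 -10 4 1; 0 0 -14 4 1; 0 0 -14 4 1"

```text
time_s: 57.95
position: [0.4365, -0.1462, 0.2119]
tool_rot: [[-0.069, -0.998, 0.005], [-0.998, 0.069, -0.003], [0.003, -0.005, -1.0]]
ft_force: [-0.4, 0.1, -0.2]
grip_width: 0.0855
gripper_force: 0.0
```

Run:
```python
from h import *
np.set_printoptions(precision=4,suppress=True)
st(); w=img('wrist'); t=img('top'); s=img('scene')
a=cv2.resize(w['pixels'][90:350,180:480],(390,338)); b=cv2.resize(t['pixels'][180:320,270:430],(386,338),interpolation=cv2.INTER_CUBIC); c=cv2.resize(s['pixels'][200:350,195:415],(390,260),interpolation=cv2.INTER_CUBIC)
o=np.zeros((600,780,3),np.uint8); o[:338,:390]=a; o[:338,392:778]=b; o[339:599,:390]=c
cv2.imwrite('pics/fin.png',o)
for cam in (t,s):
  for q in [(.5945,.110),(.6035,.0435),(.613,-.0222),(.6225,-.0888)]: print(circ(cam,q,0,[(.009,.078)],rng=.008),circ(cam,q,0,[(.022,.026)],rng=.008)[:3])
```

```text
TCP [ 0.4365 -0.1462  0.2119] yaw -93.94 t 57.95 w 0.0855
[ 0.5879  0.1088 13.9881  7.7439] [ 0.5977  0.1124 14.5493]
[ 0.5988  0.0434 14.0091  7.9554] [ 0.6086  0.0453 14.071 ]
[ 0.6077 -0.0216 14.4822  8.2836] [ 0.618  -0.0224 13.8944]
[ 0.6165 -0.0874 14.9683  9.0243] [ 0.6271 -0.0885 14.7161]
[ 0.5928  0.1109 19.2799  9.5445] [ 0.5945  0.1129 12.7674]
[ 0.6022  0.0451 19.2732  9.1639] [ 0.6033  0.0449 13.4327]
[ 0.6117 -0.0206 18.6077  9.0118] [ 0.6133 -0.0213 13.7135]
[ 0.6221 -0.0865 18.2437  8.0689] [ 0.6231 -0.0875 13.6097]
```

View pics/fin.png

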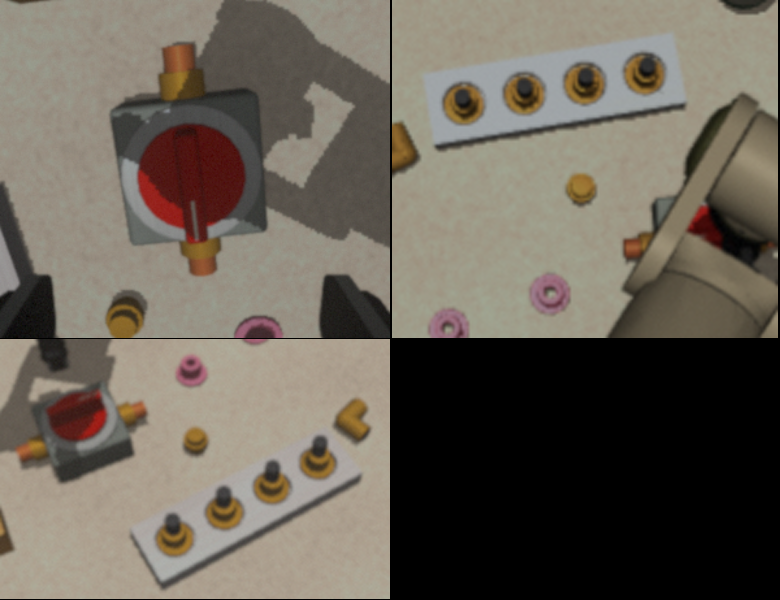

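The bar lies in line with the pipe at (190,180) in the panel. All four pins stand upright in the seated fittings, and the arm is clear. Handing in.

```bash
python3 -c "
from h import *
print(order.close_job())"
```

```text
the job is handed in; nothing more can be done
None
```

I handed the job in at about 58 s: handle turned off, all four brass fittings seated and pinned in the block, handle turned back on to its stop; the last pictures show them in place, but the hand-in gave no verdict.

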